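# Take the medal case off the display prong and file it in the order tray

## Task

At the fundraising table, take the larger hanging case, the one with the round medal, off its prong on the little display stand and stand it upright in the empty compartment of the wooden order tray. The stand is light and free-standing and the wire prongs have turned-up tips: ease the case along the prong and lift its slotted end over the tip by feel, never pressing it against the prong harder than a light fingertip push (about 600 grams), without dragging or rocking the stand, and leave the other case hanging. Lower the case until it stands on the compartment's floor before letting go, and leave the boxed item in the tray, the coin stacks and the jar where they are.

Things in the scene. Friction and masses are not known exactly. Their poses are not given: they have to be found in the camera images.
- stand: Free-standing counter-top display stand, 1.3 kg, loose on the table. Origin: centre of the underside of its foot plate (210 x 250 mm, 10 mm thick), z up. A square post 62 mm behind the centre (+x) carries a cross tube, 18 mm square, 170 mm long along y, axis 170 mm up, top at 179 mm. Two wire prongs point along the stand's -x from the tube's front face.
- prong_a_root (a point): Where prong A leaves the tube's front face (53 mm behind the stand's centre, 62 mm to its +y, 170 mm up); axes as the stand's. Prong: stiff round wire 6 mm thick, 105 mm long along -x, level for the first 52 mm, then a tip 20 mm long turned up 35 degrees (with a straight wire its end is 121 mm out and 11.5 mm up). Either prong may carry the medal case.
- prong_b_root (a point): Where prong B, the same, leaves the tube, 62 mm to the stand's -y. The prongs are bent from use: from 52 mm out the rest of the wire, tip included, is tilted by its own angle, anywhere from 3 degrees up to 11 degrees down, which is not reported (the outer end may be 3 mm higher to 13 mm lower than with a straight wire).
- medal_case_slot (a point): Medal case, the part to move: rigid, 60 mm wide (its y), 100 mm high, 100 to 170 g, hung 32 to 50 mm out from the tube. Lower 66 mm: clear body 16 mm thick (its x) with a round brass medal; upper 34 mm: white header 5 mm thick. This point: centre of the header's closed slot, 24 mm wide, 12 mm high, 84 mm above the underside, 16 mm below the top. Hanging, the slot's upper edge rests on the wire.
- medal_case_foot (a point): Centre of the medal case's underside; axes as the case's (x through its thickness, along the prong; y across its width; z up). The case can be gripped from above across its 60 mm width, fingers on the header's two side edges at slot height, either side of the prong.
- small_case_slot (a point): Slot centre of the small case (bystander, 40 mm wide, 70 mm high, 60 g, square insert) hanging on the other prong, 54 mm above its underside.
- bay_empty (a point): Centre of the floor of the empty compartment of the wooden order tray (fixed to the table; floor 4 mm thick, walls 4 mm thick and 45 mm high overall). The compartment is 26 mm along its x and 84 mm along its y, open on top; the case's 16 mm thickness goes along the compartment's x, either way round. The other compartment lies at -x.
- boxed_item: Bystander: cardboard box 20 x 66 x 70 mm standing in the tray's other compartment, origin at its underside.
- jar: Bystander: glass coin jar 110 mm in diameter and 165 mm high, origin at its underside.
- coin_stack1: Bystander: stack of coins 24 mm in diameter, 20 mm high, origin at its underside.
- coin_stack2: Bystander: stack of coins 24 mm in diameter, 14 mm high, origin at its underside.
Not all that is in view belongs to the job. Leave any purple look-alike of the part that bears medal_case_slot alone.

How it is judged:
By the outcome, as a careful person would: the job done as asked, in the order asked, and still so for the second after the job is handed in, with the robot touching nothing.
It also fails if it takes over 72 s, if anything falls off the work surface, if the arm or the gripper's body presses on something with over 40 N, if the wrist force passes 120 N, or if a joint passes its speed limit or range.

## Robot

A 6-joint arm with a two-finger parallel gripper is mounted at the origin on the work surface. World frame = base frame: x ahead of the robot, y to its left, z up, the work surface at z = 0. Lengths are in mm, angles in rad, forces in N, time in s.
With the tool pointing down it reaches from about 350 to 775 mm from the base axis. Payload 7.3 kg.
Tool frame: the origin (TCP) lies at the very end of the fingers, on their centre line; the grasp point (between the pads) lies 19 mm behind it; x points along the fingers, z is the direction in which the jaws open and shut, and the axes are right-handed (so a half turn about x gives the same grasp; the last joint's range is limited). The gripper opens to 92 mm and grips with 3 to 60 N. Pads are 19 mm wide; open, the fingers measure 130 mm over their backs; the gripper's body (75 mm by 190 mm) begins 47 mm behind the grasp point.
Start: joints at [-1.303, 0.342, 1.524, -0, 1.275, -0.146], TCP at [211.122, -480.7, 226.741] pointing down, gripper open.
Joint ranges: [-2.53, 2.53], [-0.77, 2.02], [0.04, 2.7], [-1, 4.14], [0.28, 2.66], [-3.11, 3.11]. Speed limits (rad/s): [2.57, 2.57, 3.14, 3.14, 3.14, 3.14].

## Interface

Orientations are given as [roll, pitch, yaw] about the fixed x, y, z axes, in that order (R = Rz(yaw) Ry(pitch) Rx(roll)).
In Python, from plant import * gives the robot as it stands.
- The arm moves only by the shell command python3 -m creep 'ROWS'. ROWS is JSON, a list of rows, each an object of numbers: "tx", "ty", "tz": the shift along the tool's x, y, z in cm; "wx", "wy", "wz": the turn, a rotation vector about the tool's x, y, z in rad; "gripper": the closure, from -1 (fully open) to 1 (shut). A call has 1 to 8 rows; each row is the pose to reach, as a shift and turn from the pose commanded when the call began, along the tool's axes at that moment; what a row does not reach only later rows make up. A row lasts 1/12 s, in which the tool goes at most 41.7 mm and 7.16 degrees, less where a joint would pass 70% of its speed; a pose out of reach is approached as far as the arm can. A call with a gripper value outside its range is refused whole. The fingers move at their own pace and stop on an object; the grip force is fixed at half the most. Time passes only in rows, so rows that repeat a pose let the fingers close. It gives the time, the measured TCP pose, the force and the opening at its end, in the units of the state.
- get_obs(): the state, without advancing time (a new reading comes with each control period).
- capture(name): name is "scene" or "top"; returns a dict with "frame" (400x640x3 uint8, red, green, blue), "z_map" (400x640 float32, mm along the optical axis (not along the pixel's ray), 0 where there is no reading), "vertical_fov" (degrees; the focal length in pixels is half the picture's height over the tangent of half this angle, whatever the lens; pixels are square), "cx", "cy" (the principal point, pixels), "xyz" and "rotation" of the camera in the world. Camera axes: x right, y down, z forward; pixel columns grow to the right and rows downward; lengths in mm; the calibration is good to about 2 mm. A picture is of the moment at which its call begins.
- close_job(): hands the job in, once; it reports no verdict.
The state is a dict: "time": time; "joint_positions": joint angles; "dq": joint speeds; "tau": joint torques, N m; "tool_pos": TCP position; "tcp_rot": TCP orientation; "contact_force": force on the tool from outside, world axes, zero at the start; "moment": the same for the moment, N m; "grip_width": finger opening in mm.
Only numpy, scipy, OpenCV 4.12 (cv2) and the standard library are available. Lean on these libraries where they do the work, as an engineer would, in place of code of your own. Each camera call takes 0.05 s, during which the arm holds its last target.

## Working session

There is one attempt and no reset: what is moved stays moved. The work goes in short steps, Python scripts to look and compute and a shell command to move; the robot and the scene stay as the last step left them, time stands still between calls to the robot, and variables do not carry over. Pictures are saved under pics/ and viewed, and the job is handed in when it is done.

```bash
ls; mkdir -p pics; cat > h.py <<'E'
from plant import *
import numpy as np, cv2
def snap(n,tag):
    c=capture(n); cv2.imwrite(f'pics/{tag}.png',cv2.cvtColor(c['frame'],cv2.COLOR_RGB2BGR)); np.savez(f'pics/{tag}.npz',**c); return c
def load(tag): return dict(np.load(f'pics/{tag}.npz'))
def camR(c):
    r=np.array(c['rotation'],float)
    if r.shape==(3,3): return r
    from scipy.spatial.transform import Rotation as R
    return R.from_euler('xyz',r).as_matrix()
def foc(c): return 200/np.tan(np.radians(float(c['vertical_fov']))/2)
def px(c,u,v,z=None):
    z=c['z_map'][int(round(v)),int(round(u))] if z is None else z
    f=foc(c); return camR(c)@(np.array([(u-c['cx'])/f,(v-c['cy'])/f,1])*z)+np.array(c['xyz'])
def cloud(c):
    v,u=np.mgrid[0:400,0:640]; f=foc(c); z=c['z_map']
    p=np.stack([(u-c['cx'])/f*z,(v-c['cy'])/f*z,z],-1)@camR(c).T+np.array(c['xyz']); p[z==0]=np.nan; return p
def proj(c,P):
    q=camR(c).T@(np.array(P)-np.array(c['xyz'])); f=foc(c); return q[0]/q[2]*f+c['cx'],q[1]/q[2]*f+c['cy'],q[2]
def crop(tag,u0,v0,u1,v1,s,out):
    i=cv2.imread(f'pics/{tag}.png')[v0:v1,u0:u1]; cv2.imwrite(f'pics/{out}.png',cv2.resize(i,None,fx=s,fy=s,interpolation=cv2.INTER_CUBIC))
E
python3 - <<'E'
from h import *
print(get_obs())
for n in('scene','top'):
    c=snap(n,n+'0'); print({k:v for k,v in c.items() if k not in('frame','z_map')})
E
```

```text
pics
{'time': 0.0, 'joint_positions': array([-1.30297767e+00,  3.42708838e-01,  1.52501450e+00,  1.80232536e-05,
        1.27538681e+00, -1.46016373e-01]), 'dq': array([-0.00092441,  0.00176419, -0.00215808, -0.00030955,  0.00034447,
        0.00039706]), 'tau': array([-4.32237775e-04, -4.31237054e+01, -2.44223982e+01,  7.17594847e-02,
        5.59428404e-02, -1.65151228e-04]), 'tool_pos': array([ 211.02496409, -480.28286768,  226.0530451 ]), 'tcp_rot': array([2.9842195 , 1.56927874, 1.82725295]), 'contact_force': array([ 0.85472179,  0.36953833, -0.55820752]), 'moment': array([-0.01148635, -0.01410072,  0.01382955]), 'grip_width': 91.81679681156112}
{'vertical_fov': 57.57984605481258, 'cx': 318.0064304738793, 'cy': 201.07064241848934, 'xyz': array([1028.59600059, -378.12184414,  700.61214893]), 'rotation': array([-2.34733122, -0.02140888,  0.99750239])}
{'vertical_fov': 43.343875843489975, 'cx': 316.7803978975214, 'cy': 197.1202289183217, 'xyz': array([ 343.19970884,  -58.18874999, 1476.65426409]), 'rotation': array([-3.01310831,  0.02063873, -1.58114331])}
```

View pics/scene0.png

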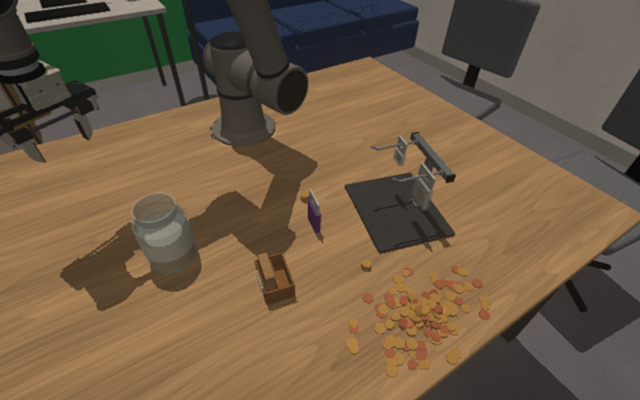

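View pics/top0.png

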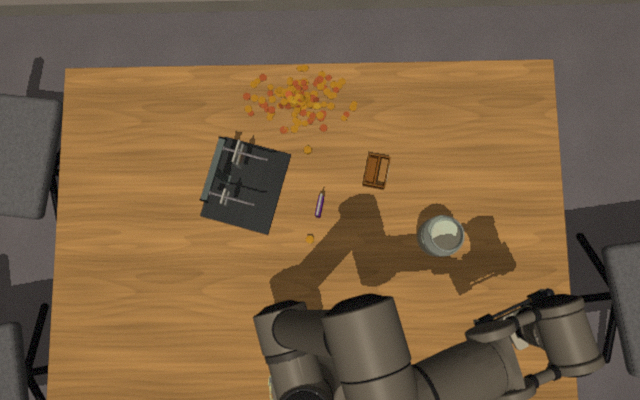

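```bash
python3 - <<'E'
from h import *
crop('scene0',340,120,470,250,6,'s_stand'); crop('top0',190,125,300,240,5,'t_stand')
crop('scene0',240,180,340,310,5,'s_tray'); crop('top0',300,140,400,250,5,'t_tray')
E
```

```text
(no output)
```

View pics/s_stand.png

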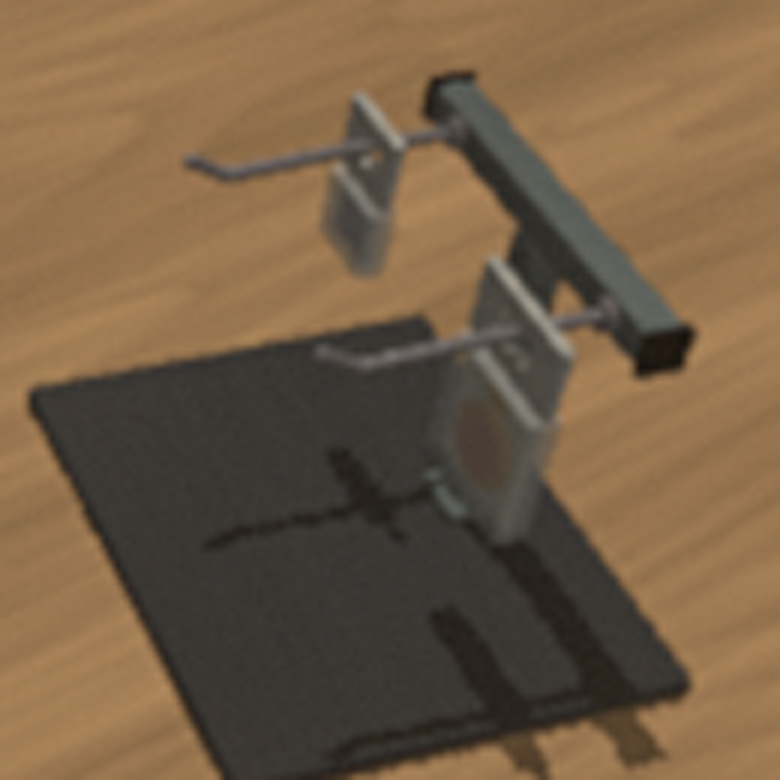

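View pics/t_stand.png

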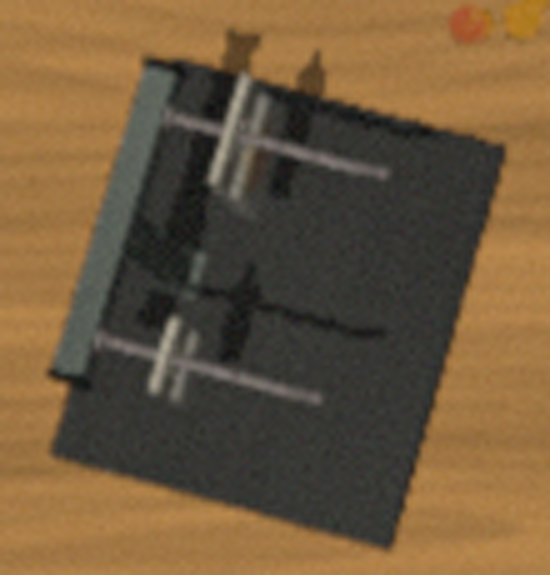

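View pics/s_tray.png

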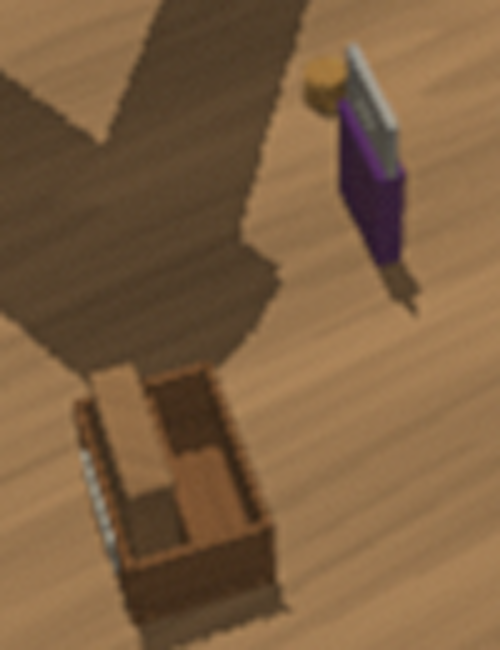

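View pics/t_tray.png

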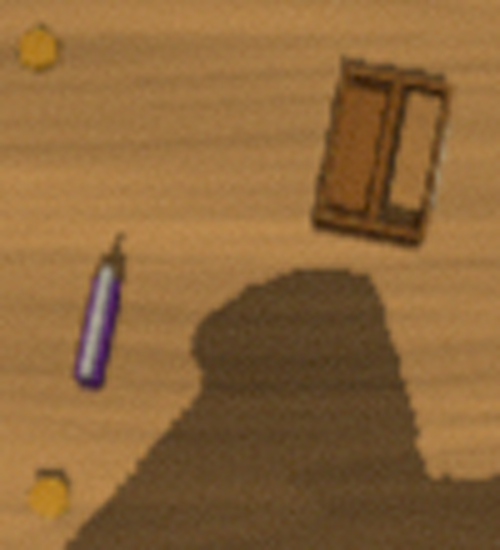

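The medal case hangs on the prong at top-view crop (240,135), which is full-picture about (238,152). That is prong B, on the stand's -y side. The empty bay is the left one at about (372,170), and the purple decoy stands near (319,203). Next I'll measure.

```bash
python3 - <<'E'
from h import *
np.set_printoptions(precision=1,suppress=True)
for tag,box in(('top0',(190,125,300,240)),('scene0',(335,115,480,255))):
    c=load(tag); P=cloud(c); m=np.zeros((400,640),bool); u0,v0,u1,v1=box; m[v0:v1,u0:u1]=1
    f=c['frame'].astype(int); dark=(f.max(-1)<90)&(f.max(-1)-f.min(-1)<30)
    t=P[m&(f.max(-1)-f.min(-1)>50)]; print(tag,'table z',np.nanmedian(t[:,2]))
    a=P[m&dark&(P[...,2]>3)&(P[...,2]<17)]; r=cv2.minAreaRect(a[:,:2].astype(np.float32)); print('foot',len(a),r,np.median(a[:,2]))
    b=P[m&(P[...,2]>160)&(P[...,2]<188)]; 
    # tube
    r=cv2.minAreaRect(b[:,:2].astype(np.float32)); print('hi',len(b),r)
    g=m&(P[...,2]>100)&(P[...,2]<200)
    for lo,hi in((100,130),(130,160),(160,172),(172,176),(176,181),(181,200)):
        k=g&(P[...,2]>lo)&(P[...,2]<=hi); print(lo,hi,k.sum(), end=';')
    print()
    q=m&(P[...,2]>-5)
for tag,box in(('top0',(355,140,400,200)),('scene0',(250,245,300,310))):
    c=load(tag); P=cloud(c); u0,v0,u1,v1=box; p=P[v0:v1,u0:u1].reshape(-1,3)
    w=p[(p[:,2]>38)&(p[:,2]<52)]; print(tag,'tray',len(w),cv2.minAreaRect(w[:,:2].astype(np.float32)),np.median(w[:,2]))
    w=p[(p[:,2]>60)&(p[:,2]<85)]; print('box',len(w),cv2.minAreaRect(w[:,:2].astype(np.float32)),np.median(w[:,2]))
    w=p[(p[:,2]>12)&(p[:,2]<85)]; print('all',len(w),cv2.minAreaRect(w[:,:2].astype(np.float32)))
    w=p[(p[:,2]>1)&(p[:,2]<8)]; print('floor',len(w),np.median(w,0))
E
```

```text
top0 table z 0.36360159461116837
foot 4700 ((573.7156982421875, 180.36004638671875), (208.03134155273438, 247.68460083007812), 73.80599212646484) 10.284043928505412
hi 894 ((574.1564331054688, 181.47979736328125), (143.36572265625, 180.58250427246094), 74.11906433105469)
100 130 91;130 160 164;160 172 184;172 176 165;176 181 358;181 200 188;
scene0 table z -1.4846772791739227
foot 4869 ((574.9440307617188, 182.0552978515625), (209.5259552001953, 252.19786071777344), 73.98818969726562) 8.594942090400878
hi 1097 ((576.8792724609375, 183.37997436523438), (144.6292724609375, 183.82379150390625), 74.34805297851562)
100 130 270;130 160 420;160 172 463;172 176 163;176 181 415;181 200 56;
top0 tray 212 ((603.9862670898438, -203.447509765625), (65.46886444091797, 93.06770324707031), 77.60706329345703) 44.53017397195731
box 170 ((598.9044799804688, -216.83299255371094), (19.897878646850586, 67.09872436523438), 77.91564178466797) 74.61814913105752
all 526 ((594.5914916992188, -224.356201171875), (110.3153305053711, 102.5124740600586), 77.91983795166016)
floor 1075 [ 616.1 -202.3    3.3]
scene0 tray 350 ((607.6665649414062, -201.41525268554688), (64.32658386230469, 93.38400268554688), 77.91722106933594) 43.10212251368347
box 293 ((603.0389404296875, -216.05174255371094), (20.264904022216797, 67.33821868896484), 78.29203796386719) 72.54126437817604
all 1161 ((607.75048828125, -202.47084045410156), (66.38897705078125, 93.98943328857422), 78.13519287109375)
floor 329 [ 603.8 -183.8    2.8]
```

```bash
python3 - <<'E'
from h import *
np.set_printoptions(precision=1,suppress=True,linewidth=150)
y=np.radians(74.0); X=np.array([np.cos(y),np.sin(y)]); Y=np.array([-X[1],X[0]])
for tag,C,dz,box in(('top0',(573.7,180.4),.36,(190,125,300,240)),('scene0',(574.9,182.0),-1.48,(335,115,480,255))):
    c=load(tag); P=cloud(c); m=np.zeros((400,640),bool); u0,v0,u1,v1=box; m[v0:v1,u0:u1]=1
    p=P[m]; d=p[:,:2]-np.array(C); L=np.c_[d@X,d@Y,p[:,2]-dz]
    print(tag)
    t=L[(L[:,2]>172)&(L[:,0]>50)]; print('tube x',np.percentile(t[:,0],[2,50,98]),'y',np.percentile(t[:,1],[1,50,99]),'z',np.median(t[:,2]))
    for s,n in((-1,'B'),(1,'A')):
        w=L[(abs(L[:,1]-s*62)<6)&(L[:,2]>140)&(L[:,2]<200)&(L[:,0]<52)]
        print(n,'prong: out,y,z'); 
        for a in range(0,130,6):
            k=w[(53-w[:,0]>=a)&(53-w[:,0]<a+6)]
            if len(k): print(a+3,len(k),np.median(k[:,1]),'zmed %.1f max %.1f'%(np.median(k[:,2]),k[:,2].max()))
        h=L[(abs(L[:,1]-s*62)<40)&(abs(L[:,1]-s*62)>5)&(L[:,2]>152)&(L[:,2]<200)&(L[:,0]<48)]
        print('header n',len(h),'out',np.percentile(53-h[:,0],[2,50,98]),'y',np.percentile(h[:,1],[1,50,99]),'z',np.percentile(h[:,2],[2,98]))
        k=h[h[:,2]>176]; 
        if len(k)>5: print(' top edge: slope dx/dy',np.polyfit(k[:,1],k[:,0],1), 'y',k[:,1].min(),k[:,1].max(),'n',len(k),'out',np.median(53-k[:,0]))
E
```

```text
top0
tube x [52.5 61.9 71.9] y [-85.8   3.5  88.9] z 178.6344927307871
B prong: out,y,z
3 9 -61.82266075845517 zmed 171.5 max 179.1
9 4 -60.54584571424172 zmed 172.8 max 174.2
15 6 -60.910609754907156 zmed 169.5 max 176.0
21 4 -59.187189030081896 zmed 174.3 max 177.8
27 5 -59.35079036367277 zmed 173.2 max 175.9
33 9 -62.98994806534598 zmed 181.1 max 184.7
39 19 -59.46491442279931 zmed 172.5 max 185.1
45 8 -59.79899042448622 zmed 160.7 max 173.1
51 5 -60.30674203327007 zmed 171.1 max 176.6
57 6 -60.65306044472169 zmed 172.3 max 173.7
63 5 -60.44811399659972 zmed 168.7 max 173.5
69 5 -59.92906135040103 zmed 172.2 max 174.5
75 5 -60.5369054413178 zmed 172.1 max 174.7
81 6 -59.28619468784956 zmed 170.3 max 173.2
87 5 -59.90290814070285 zmed 171.0 max 176.7
93 4 -60.010730666185054 zmed 168.8 max 169.9
99 6 -60.85235874870776 zmed 167.2 max 174.7
105 4 -59.98708469094751 zmed 172.8 max 173.7
111 3 -58.95556412308571 zmed 177.5 max 179.0
117 6 -59.240442702759985 zmed 179.9 max 187.4
123 3 -58.79151687615597 zmed 181.1 max 182.3
header n 95 out [33.2 37.6 41.5] y [-88.1 -54.7 -30.2] z [152
[... 2863 characters left out ...]
9
57 5 60.78316873488885 zmed 172.5 max 173.2
63 5 61.860154682509034 zmed 170.8 max 171.7
69 5 59.915608363727934 zmed 171.4 max 172.3
75 7 60.77710457286096 zmed 170.6 max 173.2
81 5 60.9942731899562 zmed 169.7 max 173.1
87 8 60.738934750558926 zmed 170.2 max 171.7
93 3 60.3564871365098 zmed 168.5 max 171.0
99 5 59.729063819583 zmed 169.5 max 170.8
105 6 60.55876139179114 zmed 170.1 max 172.1
111 5 60.430964757621354 zmed 174.1 max 176.1
117 6 60.71056845485165 zmed 177.7 max 180.8
123 4 59.18495106399971 zmed 178.8 max 181.1
header n 88 out [34.1 38.4 40. ] y [40.8 51.9 81. ] z [154.6 184. ]
 top edge: slope dx/dy [-0.  16.2] y 40.81065628814849 79.81028499823178 n 33 out 38.0309118242747
```

```bash
cat >> h.py <<'E'
from scipy.spatial.transform import Rotation as Rot
SY=np.radians(74.0); SX=np.array([np.cos(SY),np.sin(SY),0]); SYv=np.array([-SX[1],SX[0],0]); SC=np.array([574.3,181.2,0])
def S(x,y,z): return SC+x*SX+y*SYv+np.array([0,0,z])
def tr(s,yaw,pitch=0):
    # tool x down, tool z = s*Y(yaw); pitch>0: bottom swings to -x
    X=np.array([np.cos(yaw),np.sin(yaw),0]);Y=np.array([-X[1],X[0],0])
    z=s*Y; x=np.array([0,0,-1.]); M=np.c_[x,np.cross(z,x),z]
    return Rot.from_rotvec(Y*pitch).as_matrix()@M
def cmd(pos,R=None):
    o=get_obs(); R0=Rot.from_euler('xyz',o['tcp_rot']).as_matrix()
    t=R0.T@(np.array(pos)-o['tool_pos'])/10
    print('t cm',np.round(t,3),'|mm|',np.round(np.linalg.norm(t)*10,1),'q6',np.round(o['joint_positions'][5],2))
    if R is not None: 
        w=Rot.from_matrix(R0.T@R).as_rotvec(); print('w',np.round(w,4),'deg',np.round(np.degrees(np.linalg.norm(w)),1))
E
python3 - <<'E'
from h import *
np.set_printoptions(precision=3,suppress=True,linewidth=150)
o=get_obs(); print(Rot.from_euler('xyz',o['tcp_rot']).as_matrix())
for s in(1,-1): cmd(S(16,-61.4,260),tr(s,SY))
c=load('top0'); P=cloud(c); print('jar',P[236,441],P[216,441],P[256,441])
for t,b in(('top0',(235,130,250,170)),('scene0',(405,160,440,190))):
    p=cloud(load(t))[b[1]:b[3],b[0]:b[2]].reshape(-1,3); p=p[(p[:,2]>178)]; l=cv2.fitLine(p[:,:2].astype(np.float32),cv2.DIST_HUBER,0,.01,.01).ravel(); print(len(p),np.degrees(np.arctan2(l[1],l[0])), cv2.minAreaRect(p[:,:2].astype(np.float32)))
E
```

```text
[[-0.     0.916  0.402]
 [ 0.001  0.402 -0.916]
 [-1.     0.    -0.001]]
t cm [ -3.316  65.606 -43.276] |mm| 786.6 q6 -0.15
w [ 2.264 -0.001  0.002] deg 129.7
t cm [ -3.316  65.606 -43.276] |mm| 786.6 q6 -0.15
w [-0.878 -0.001 -0.001] deg 50.3
jar [ 410.323 -367.504  102.763] [ 462.539 -364.17   127.499] [ 356.461 -365.132  103.297]
31 -13.971143 ((646.9862670898438, 177.03379821777344), (6.4000468254089355, 38.00799560546875), 73.46784973144531)
69 -17.829754 ((643.33154296875, 200.9419403076172), (48.434810638427734, 64.25175476074219), 75.7862319946289)
```

```bash
python3 -m creep '[{"tx":-3.3,"ty":65.6,"tz":-43.3,"wx":-0.878},{"tx":-3.3,"ty":65.6,"tz":-43.3,"wx":-0.878},{"tx":-3.3,"ty":65.6,"tz":-43.3,"wx":-0.878},{"tx":-3.3,"ty":65.6,"tz":-43.3,"wx":-0.878},{"tx":-3.3,"ty":65.6,"tz":-43.3,"wx":-0.878},{"tx":-3.3,"ty":65.6,"tz":-43.3,"wx":-0.878},{"tx":-3.3,"ty":65.6,"tz":-43.3,"wx":-0.878},{"tx":-3.3,"ty":65.6,"tz":-43.3,"wx":-0.878}]'; python3 -c "
from h import *
cmd(S(16,-61.4,260),tr(-1,SY))"
```

```text
t cm [ -3.316  65.606 -43.276] |mm| 786.6 q6 -0.15
w [-8.777e-01 -1.200e-03 -8.000e-04] deg 50.3validation failed for argument at $[0]...
```

```bash
python3 -m creep '[{"tx":-3.3,"ty":65.6,"tz":-43.3,"wx":-0.878,"wy":0,"wz":0,"gripper":-1},{"tx":-3.3,"ty":65.6,"tz":-43.3,"wx":-0.878,"wy":0,"wz":0,"gripper":-1},{"tx":-3.3,"ty":65.6,"tz":-43.3,"wx":-0.878,"wy":0,"wz":0,"gripper":-1},{"tx":-3.3,"ty":65.6,"tz":-43.3,"wx":-0.878,"wy":0,"wz":0,"gripper":-1},{"tx":-3.3,"ty":65.6,"tz":-43.3,"wx":-0.878,"wy":0,"wz":0,"gripper":-1},{"tx":-3.3,"ty":65.6,"tz":-43.3,"wx":-0.878,"wy":0,"wz":0,"gripper":-1},{"tx":-3.3,"ty":65.6,"tz":-43.3,"wx":-0.878,"wy":0,"wz":0,"gripper":-1},{"tx":-3.3,"ty":65.6,"tz":-43.3,"wx":-0.878,"wy":0,"wz":0,"gripper":-1}]'; python3 -c "
from h import *
cmd(S(16,-61.4,260),tr(-1,SY))"
```

```text
time: 0.77
tool_pos: [392.3, -199.0, 240.7]
tcp_rot: [-3.086, 1.571, 2.925]
contact_force: [0.9, -1.1, 0.3]
grip_width: 91.6
t cm [-1.934 43.071 13.448] |mm| 451.6 q6 -0.37
w [ 0.0068 -0.0002  0.    ] deg 0.4
```

```bash
python3 -m creep '[{"tx":-1.9,"ty":43.1,"tz":13.4,"wx":0,"wy":0,"wz":0,"gripper":-1},{"tx":-1.9,"ty":43.1,"tz":13.4,"wx":0,"wy":0,"wz":0,"gripper":-1},{"tx":-1.9,"ty":43.1,"tz":13.4,"wx":0,"wy":0,"wz":0,"gripper":-1},{"tx":-1.9,"ty":43.1,"tz":13.4,"wx":0,"wy":0,"wz":0,"gripper":-1},{"tx":-1.9,"ty":43.1,"tz":13.4,"wx":0,"wy":0,"wz":0,"gripper":-1},{"tx":-1.9,"ty":43.1,"tz":13.4,"wx":0,"wy":0,"wz":0,"gripper":-1},{"tx":-1.9,"ty":43.1,"tz":13.4,"wx":0,"wy":0,"wz":0,"gripper":-1},{"tx":-1.9,"ty":43.1,"tz":13.4,"wx":0,"wy":0,"wz":0,"gripper":-1}]'; python3 -c "
from h import *
cmd(S(16,-61.4,260),tr(-1,SY))"
```

```text
time: 1.43
tool_pos: [575.0, 79.6, 254.4]
tcp_rot: [-2.628, 1.57, -2.907]
contact_force: [0.5, -1.1, 0.3]
grip_width: 91.6
t cm [-0.569 11.341  3.279] |mm| 118.2 q6 0.28
w [ 0.0005 -0.0007  0.0004] deg 0.1
```

```bash
python3 -m creep '[{"tx":-0.5,"ty":9.5,"tz":3.0,"wx":0,"wy":0,"wz":0,"gripper":-1},{"tx":-0.5,"ty":9.5,"tz":3.0,"wx":0,"wy":0,"wz":0,"gripper":-1},{"tx":-0.5,"ty":9.5,"tz":3.0,"wx":0,"wy":0,"wz":0,"gripper":-1},{"tx":-0.5,"ty":9.5,"tz":3.0,"wx":0,"wy":0,"wz":0,"gripper":-1},{"tx":-0.5,"ty":9.5,"tz":3.0,"wx":0,"wy":0,"wz":0,"gripper":-1},{"tx":-0.5,"ty":9.5,"tz":3.0,"wx":0,"wy":0,"wz":0,"gripper":-1}]'; python3 -c "
from h import *
cmd(S(16,-61.4,260),tr(-1,SY))
snap('scene','s1');snap('top','t1');crop('s1',300,0,500,250,3,'s1c')
crop('t1',150,100,310,240,5,'t1c')"
```

```text
time: 1.93
tool_pos: [628.9, 159.8, 259.1]
tcp_rot: [-2.394, 1.569, -2.673]
contact_force: [-0.2, -0.4, 1.4]
grip_width: 91.6
t cm [-0.088  2.155  0.301] |mm| 21.8 q6 0.41
w [-0.0001 -0.0012  0.0011] deg 0.1
```

View pics/s1c.png

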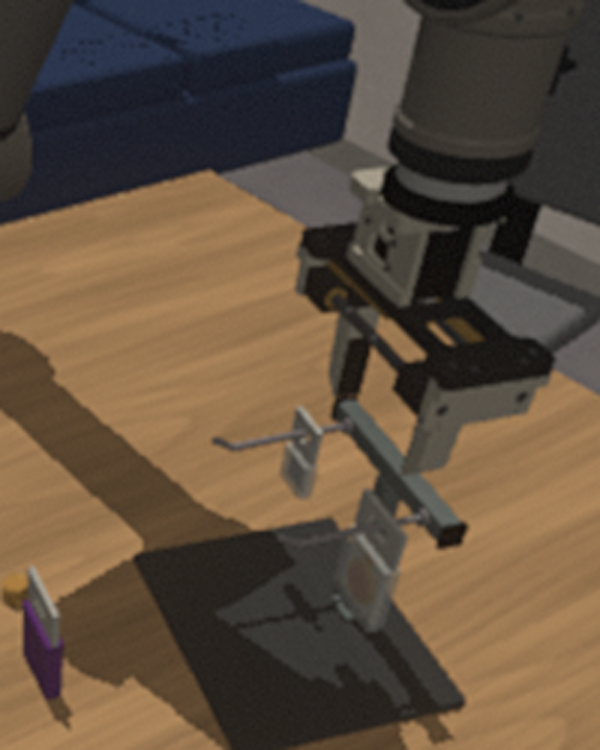

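```bash
python3 -m creep '[{"tx":2,"ty":2.1,"tz":0.3,"wx":0,"wy":0,"wz":0,"gripper":-1},{"tx":4.5,"ty":2.1,"tz":0.3,"wx":0,"wy":0,"wz":0,"gripper":-1},{"tx":4.5,"ty":2.1,"tz":0.3,"wx":0,"wy":0,"wz":0,"gripper":-1},{"tx":4.5,"ty":2.1,"tz":0.3,"wx":0,"wy":0,"wz":0,"gripper":-1},{"tx":4.5,"ty":2.1,"tz":0.3,"wx":0,"wy":0,"wz":0,"gripper":-1}]'; python3 -c "
from h import *
cmd(S(16,-61.4,215),tr(-1,SY))
snap('scene','s2');snap('top','t2');crop('s2',360,50,490,230,4,'s2c')
crop('t2',150,90,310,240,5,'t2c')"
```

```text
time: 2.45
tool_pos: [638.5, 179.0, 216.3]
tcp_rot: [0.253, 1.569, -0.028]
contact_force: [0.6, 0.3, 0.1]
grip_width: 91.8
t cm [ 0.129  0.042 -0.088] |mm| 1.6 q6 0.44
w [-0.0009  0.0015 -0.0004] deg 0.1
```

View pics/s2c.png

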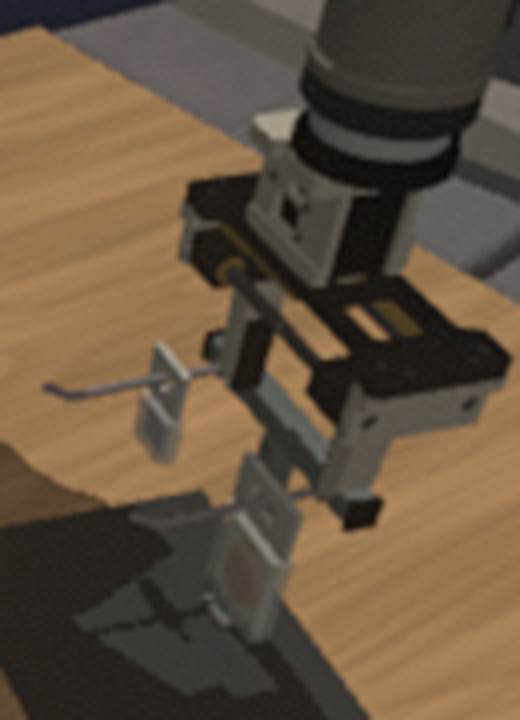

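View pics/t2c.png

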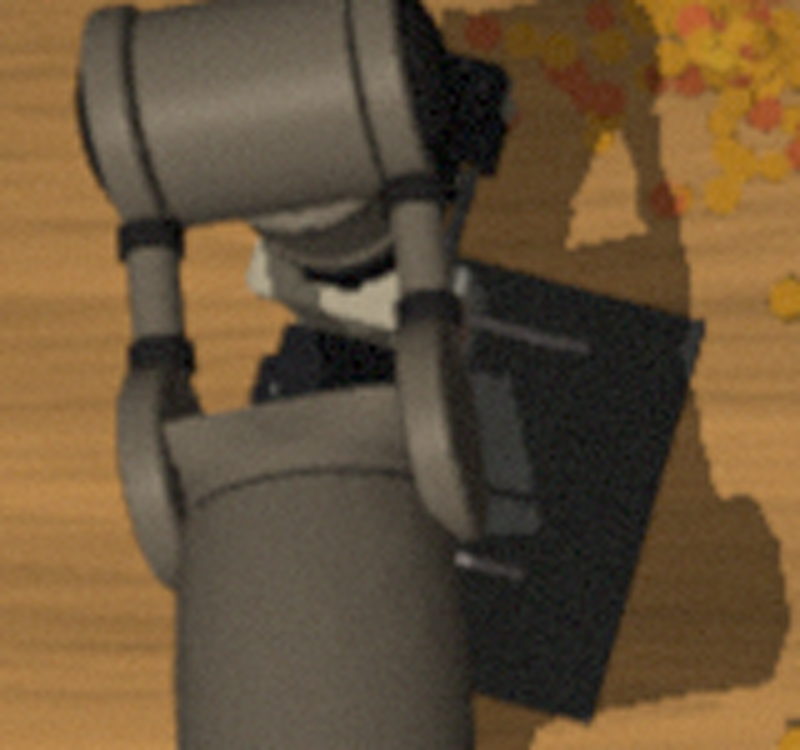

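```bash
python3 - <<'E'
from h import *
np.set_printoptions(precision=1,suppress=True,linewidth=150)
c=load('s2'); P=cloud(c)
C=np.array([574.9,182.0])
for n,b in(('near',(435,145,460,180)),('far',(415,120,432,152))):
    p=P[b[1]:b[3],b[0]:b[2]].reshape(-1,3); p=p[(p[:,2]>208)&(p[:,2]<240)]; d=p[:,:2]-C
    L=np.c_[53-d@SX[:2],d@SYv[:2],p[:,2]+1.5]; print(n,len(L),np.percentile(L,[2,25,50,75,98],axis=0))
    o=get_obs()['tool_pos']
print(SX[:2]@(o[:2]-C),SYv[:2]@(o[:2]-C),o[2])
p=P[155:230,400:450].reshape(-1,3); d=p[:,:2]-C; L=np.c_[53-d@SX[:2],d@SYv[:2],p[:,2]+1.5]; k=L[(L[:,2]>181)&(L[:,2]<187)&(L[:,0]>25)]; print('top edge',len(k),np.percentile(k,[2,50,98],axis=0))
E
```

```text
near 74 [[  28.  -127.8  219.2]
 [  39.1 -125.9  230.2]
 [  47.5 -124.   233.9]
 [  48.3 -116.7  238.1]
 [  49.5 -107.8  241. ]]
far 107 [[ 28.4 -18.3 217.5]
 [ 36.  -17.3 224.5]
 [ 42.8 -16.3 229.8]
 [ 47.3 -14.  236.5]
 [ 49.1  -2.  241. ]]
15.087799612575415 -62.16766371585206 216.85973286749905
top edge 52 [[ 33.1 -92.5 181.6]
 [ 36.6 -62.5 183. ]
 [ 39.1 -31.6 184.8]]
```

The fingers straddle the case with its centre within 1 mm (about -62.6 against -62.1). I'll descend so the grasp point is at slot height.

```bash
python3 -m creep '[{"tx":1.2,"ty":0.12,"tz":0,"wx":0,"wy":0,"wz":0,"gripper":-1},{"tx":2.5,"ty":0.12,"tz":0,"wx":0,"wy":0,"wz":0,"gripper":-1},{"tx":3.8,"ty":0.12,"tz":0,"wx":0,"wy":0,"wz":0,"gripper":-1},{"tx":5.0,"ty":0.12,"tz":0,"wx":0,"wy":0,"wz":0,"gripper":-1},{"tx":6.2,"ty":0.12,"tz":0,"wx":0,"wy":0,"wz":0,"gripper":-1},{"tx":6.8,"ty":0.12,"tz":0,"wx":0,"wy":0,"wz":0,"gripper":-1},{"tx":6.8,"ty":0.12,"tz":0,"wx":0,"wy":0,"wz":0,"gripper":-1},{"tx":6.8,"ty":0.12,"tz":0,"wx":0,"wy":0,"wz":0,"gripper":-1}]'; python3 -c "
from h import *
cmd(S(16,-61.4,148),tr(-1,SY))
snap('scene','s3');crop('s3',360,50,490,230,4,'s3c')"
```

```text
time: 3.22
tool_pos: [638.9, 181.0, 147.6]
tcp_rot: [0.341, 1.57, 0.061]
contact_force: [0.2, 0.5, -0.7]
grip_width: 91.9
t cm [-0.035 -0.158 -0.074] |mm| 1.8 q6 0.44
w [ 0.      0.0011 -0.0004] deg 0.1
```

View pics/s3c.png

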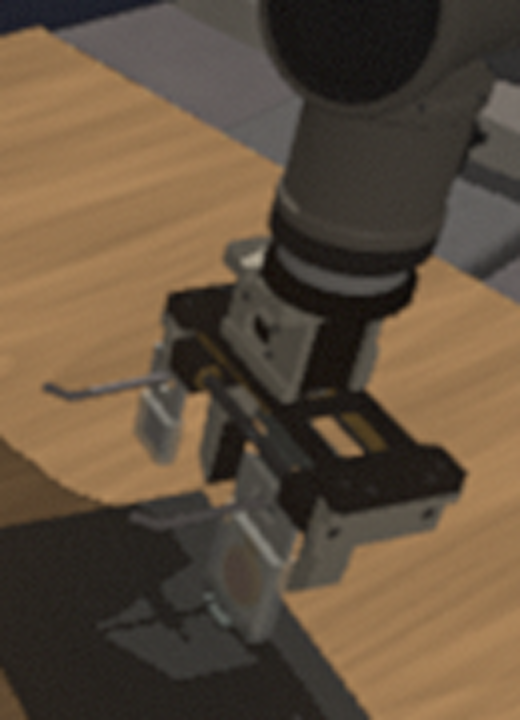

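```bash
python3 -m creep '[{"tx":0,"ty":-0.1,"tz":0,"wx":0,"wy":0,"wz":0,"gripper":-1},{"tx":0,"ty":-0.1,"tz":0,"wx":0,"wy":0,"wz":0,"gripper":-0.36},{"tx":0,"ty":-0.1,"tz":0,"wx":0,"wy":0,"wz":0,"gripper":-0.36},{"tx":0,"ty":-0.1,"tz":0,"wx":0,"wy":0,"wz":0,"gripper":-0.36},{"tx":0,"ty":-0.1,"tz":0,"wx":0,"wy":0,"wz":0,"gripper":-0.36},{"tx":0,"ty":-0.1,"tz":0,"wx":0,"wy":0,"wz":0,"gripper":-0.36}]'
```

```text
time: 3.77
tool_pos: [638.2, 180.2, 146.8]
tcp_rot: [-0.302, 1.571, -0.581]
contact_force: [-0.7, 1.0, -0.5]
grip_width: 64.4
```

```bash
python3 -c "
from h import *
snap('scene','s4');crop('s4',390,120,470,220,6,'s4c')"
```

```text
(no output)
```

View pics/s4c.png

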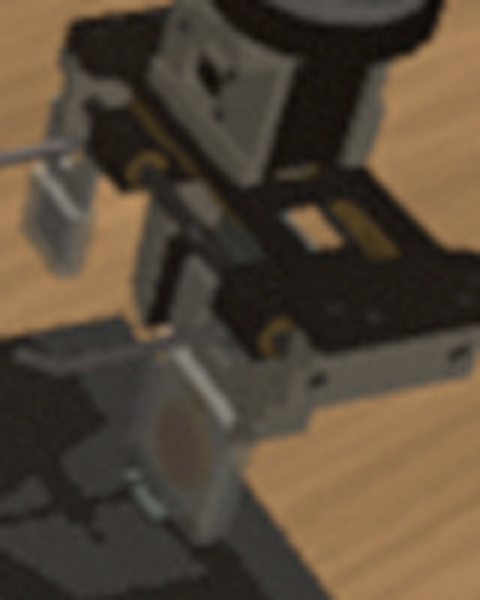

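```bash
python3 -m creep '[{"tx":0,"ty":0,"tz":0,"wx":0,"wy":0,"wz":0,"gripper":-0.32},{"tx":0,"ty":0,"tz":0,"wx":0,"wy":0,"wz":0,"gripper":-0.3},{"tx":0,"ty":0,"tz":0,"wx":0,"wy":0,"wz":0,"gripper":-0.28},{"tx":0,"ty":0,"tz":0,"wx":0,"wy":0,"wz":0,"gripper":-0.24},{"tx":0,"ty":0,"tz":0,"wx":0,"wy":0,"wz":0,"gripper":-0.2},{"tx":0,"ty":0,"tz":0,"wx":0,"wy":0,"wz":0,"gripper":-0.1},{"tx":0,"ty":0,"tz":0,"wx":0,"wy":0,"wz":0,"gripper":0},{"tx":0,"ty":0,"tz":0,"wx":0,"wy":0,"wz":0,"gripper":0}]'; python3 -c "
from h import *
print(get_obs())"
```

```text
time: 4.48
tool_pos: [638.2, 180.1, 146.6]
tcp_rot: [-2.342, 1.571, -2.621]
contact_force: [-0.2, -0.2, -0.2]
grip_width: 59.8
{'time': 4.4833, 'joint_positions': array([ 1.59697683e-01,  6.60269614e-01,  1.21456349e+00, -7.04057389e-05,
        1.26693778e+00,  4.38735281e-01]), 'dq': array([ 9.56771638e-04, -3.20139979e-04, -8.56068313e-04, -4.08564191e-06,
       -6.58192265e-04,  8.33173385e-04]), 'tau': array([-2.79814778e-01, -5.87261796e+01, -2.47700465e+01, -1.28787523e-02,
       -1.79937570e-01,  6.12539388e-04]), 'tool_pos': array([638.15274913, 180.14985188, 146.61959709]), 'tcp_rot': array([-2.34241545,  1.57060586, -2.62143198]), 'contact_force': array([-0.15078546, -0.18709934, -0.23617324]), 'moment': array([ 0.06251704,  0.02253005, -0.03695408]), 'grip_width': 59.79382717204083}
```

Gripped at 59.8 mm. I'll ease up in 1 mm steps and watch the force.

```bash
python3 -m creep '[{"tx":-0.05,"ty":0,"tz":0,"wx":0,"wy":0,"wz":0,"gripper":0},{"tx":-0.1,"ty":0,"tz":0,"wx":0,"wy":0,"wz":0,"gripper":0},{"tx":-0.1,"ty":0,"tz":0,"wx":0,"wy":0,"wz":0,"gripper":0}]';python3 -m creep '[{"tx":-0.05,"ty":0,"tz":0,"wx":0,"wy":0,"wz":0,"gripper":0},{"tx":-0.1,"ty":0,"tz":0,"wx":0,"wy":0,"wz":0,"gripper":0},{"tx":-0.1,"ty":0,"tz":0,"wx":0,"wy":0,"wz":0,"gripper":0}]'; python3 -m creep '[{"tx":-0.05,"ty":0,"tz":0,"wx":0,"wy":0,"wz":0,"gripper":0},{"tx":-0.1,"ty":0,"tz":0,"wx":0,"wy":0,"wz":0,"gripper":0},{"tx":-0.1,"ty":0,"tz":0,"wx":0,"wy":0,"wz":0,"gripper":0}]'; python3 -m creep '[{"tx":0,"ty":0,"tz":0,"wx":0,"wy":0,"wz":0,"gripper":0},{"tx":0,"ty":0,"tz":0,"wx":0,"wy":0,"wz":0,"gripper":0}]'
```

```text
time: 4.73
tool_pos: [638.3, 180.1, 147.6]
tcp_rot: [-1.141, 1.571, -1.42]
contact_force: [0.3, 0.4, -1.1]
grip_width: 59.9
time: 4.98
tool_pos: [638.3, 180.1, 148.8]
tcp_rot: [-0.115, 1.571, -0.394]
contact_force: [0.0, -0.3, -0.9]
grip_width: 60.1
time: 5.23
tool_pos: [638.3, 180.2, 149.8]
tcp_rot: [0.069, 1.571, -0.21]
contact_force: [0.9, -0.0, -0.6]
grip_width: 59.7
time: 5.4
tool_pos: [638.2, 180.2, 149.7]
tcp_rot: [-0.604, 1.571, -0.883]
contact_force: [-0.0, 0.3, -0.8]
grip_width: 59.8
```

```bash
python3 -m creep '[{"tx":0,"ty":-0.4,"tz":0,"wx":0,"wy":0,"wz":0,"gripper":0},{"tx":0,"ty":-0.8,"tz":0,"wx":0,"wy":0,"wz":0,"gripper":0},{"tx":0,"ty":-1.2,"tz":0,"wx":0,"wy":0,"wz":0,"gripper":0},{"tx":0,"ty":-1.6,"tz":0,"wx":0,"wy":0,"wz":0,"gripper":0},{"tx":0.02,"ty":-2.0,"tz":0,"wx":0,"wy":0,"wz":0,"gripper":0},{"tx":0.04,"ty":-2.4,"tz":0,"wx":0,"wy":0,"wz":0,"gripper":0},{"tx":0.06,"ty":-2.8,"tz":0,"wx":0,"wy":0,"wz":0,"gripper":0},{"tx":0.06,"ty":-2.8,"tz":0,"wx":0,"wy":0,"wz":0,"gripper":0}]'; python3 -c "
from h import *
cmd(S(16,-61.4,149.7),tr(-1,SY)); print(get_obs()['moment'])"
```

```text
time: 6.07
tool_pos: [630.3, 152.3, 149.1]
tcp_rot: [-1.852, 1.57, -2.132]
contact_force: [0.6, 0.7, -0.9]
grip_width: 59.9
t cm [-0.062  2.839 -0.043] |mm| 28.4 q6 0.4
w [-0.0005 -0.0001  0.0005] deg 0.0
[-0.03909847 -0.07587948  0.00317921]
```

```bash
python3 -m creep '[{"tx":0.02,"ty":-0.4,"tz":0,"wx":0,"wy":0,"wz":0,"gripper":0},{"tx":0.03,"ty":-0.8,"tz":0,"wx":0,"wy":0,"wz":0,"gripper":0},{"tx":0.05,"ty":-1.2,"tz":0,"wx":0,"wy":0,"wz":0,"gripper":0},{"tx":0.07,"ty":-1.6,"tz":0,"wx":0,"wy":0,"wz":0,"gripper":0},{"tx":0.09,"ty":-2.0,"tz":0,"wx":0,"wy":0,"wz":0,"gripper":0},{"tx":0.11,"ty":-2.4,"tz":0,"wx":0,"wy":0,"wz":0,"gripper":0},{"tx":0.12,"ty":-2.8,"tz":0,"wx":0,"wy":0,"wz":0,"gripper":0},{"tx":0.12,"ty":-2.8,"tz":0,"wx":0,"wy":0,"wz":0,"gripper":0}]'; python3 -c "
from h import *
cmd(S(16,-61.4,149.7),tr(-1,SY)); print(get_obs()['moment'])
snap('scene','s5');crop('s5',340,110,470,240,6,'s5c');snap('top','t5');crop('t5',180,110,310,240,5,'t5c')"
```

```text
time: 6.73
tool_pos: [622.6, 125.4, 147.9]
tcp_rot: [-1.791, 1.57, -2.071]
contact_force: [-0.1, 0.3, -1.3]
grip_width: 59.7
t cm [-0.181  5.628 -0.045] |mm| 56.3 q6 0.36
w [-0.0005 -0.0001  0.0004] deg 0.0
[-0.0117961  -0.06555994  0.00880306]
```

View pics/s5c.png

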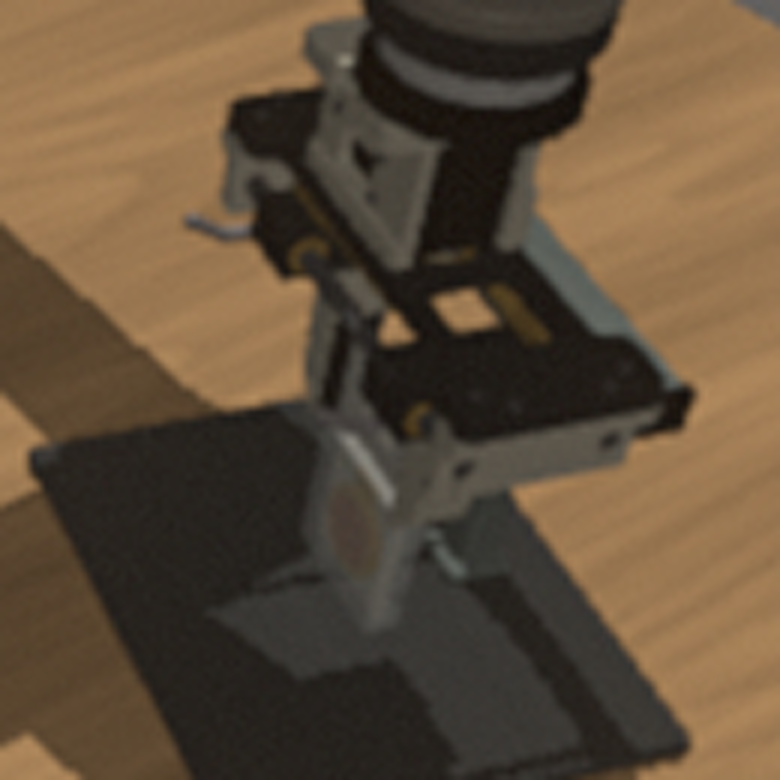

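View pics/t5c.png

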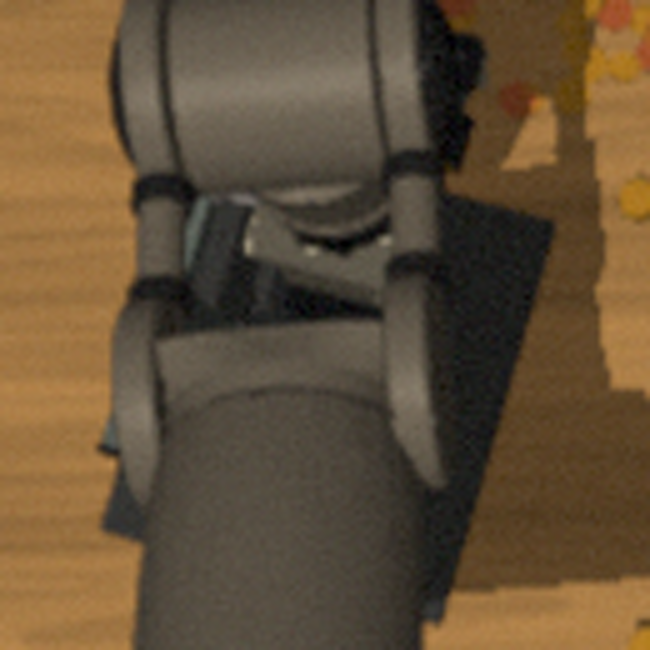

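```bash
python3 -m creep '[{"tx":0,"ty":-0.09,"tz":0,"wx":0,"wy":0,"wz":-0.044,"gripper":0},{"tx":-0.01,"ty":-0.18,"tz":0,"wx":0,"wy":0,"wz":-0.087,"gripper":0},{"tx":-0.01,"ty":-0.18,"tz":0,"wx":0,"wy":0,"wz":-0.087,"gripper":0}]'; python3 -c "
from h import *
o=get_obs();R=Rot.from_euler('xyz',o['tcp_rot']).as_matrix(); print('toolx.SX',R[:,0]@SX,'slot', o['tool_pos']-20.3*R[:,0], 'out',53-SX@(o['tool_pos']-20.3*R[:,0]-SC))"
```

```text
time: 7.08
tool_pos: [622.4, 125.7, 147.9]
tcp_rot: [-1.569, 1.483, -1.846]
contact_force: [0.8, -0.4, -1.8]
grip_width: 59.9
toolx.SX -0.08798697181114215 slot [622.92021508 127.4502075  168.08629615] out 91.26606917306137
```

```bash
python3 -m creep '[{"tx":0,"ty":0,"tz":0,"wx":0,"wy":0,"wz":0,"gripper":0},{"tx":0,"ty":0,"tz":0,"wx":0,"wy":0,"wz":0,"gripper":0}]'; python3 -c "
from h import *
o=get_obs();R=Rot.from_euler('xyz',o['tcp_rot']).as_matrix(); print('toolx.SX',R[:,0]@SX,'slot', o['tool_pos']-20.3*R[:,0], 'out',53-SX@(o['tool_pos']-20.3*R[:,0]-SC),o['moment'])"
```

```text
time: 7.25
tool_pos: [622.2, 124.8, 147.9]
tcp_rot: [-1.573, 1.485, -1.851]
contact_force: [-0.6, 0.3, -2.5]
grip_width: 59.7
toolx.SX -0.08588773304367237 slot [622.72650394 126.47852607 168.09847457] out 92.2535033357999 [ 0.01318117 -0.06278109  0.0044247 ]
```

```bash
cat >> h.py <<'E'
def avg(n=4,off=20.3):
    F=[];T=[];A=[];M=[]
    for i in range(n):
        o=get_obs(); F.append(o['contact_force']); T.append(o['tool_pos']);M.append(o['moment']); A.append(Rot.from_euler('xyz',o['tcp_rot']).as_matrix()); capture('scene')
    t=np.mean(T,0); x=np.mean(A,0)[:,0]; s=t-off*x
    f=np.mean(F,0); np.set_printoptions(precision=2,suppress=True)
    print('t',round(get_obs()['time'],2),'F',f,'Fout(-sx) %.2f Fside %.2f'%(-f@SX,f@SYv),'M',np.mean(M,0),'tcp',t,'pitch %.1f'%np.degrees(np.arcsin(-x@SX)),'slot out %.1f z %.1f y %.1f'%(53-SX@(s-SC),s[2],SYv@(s-SC)))
E
python3 -c "
from h import *
avg(5)"
```

```text
t 7.5 F [-0.5  -0.03 -1.51] Fout(-sx) 0.17 Fside 0.47 M [ 0.03 -0.07 -0.02] tcp [622.26 124.47 148.  ] pitch 4.9 slot out 92.6 z 168.2 y -61.7
```

```bash
cat >> h.py <<'E'
def plan(targets,off=20.3,y=None,n=4):
    T=[];A=[]
    for i in range(n):
        o=get_obs();T.append(o['tool_pos']);A.append(Rot.from_euler('xyz',o['tcp_rot']).as_matrix());capture('scene')
    t=np.mean(T,0);R0=Rot.from_matrix(np.mean(A,0)).as_matrix()
    for out,z,p in targets:
        R=tr(-1,SY,np.radians(p)); yy=SYv@(t-SC) if y is None else y
        tg=S(53-out,yy,z)+off*R[:,0]
        print((out,z,p),'t',np.round(R0.T@(tg-t)/10,2),'w',np.round(Rot.from_matrix(R0.T@R).as_rotvec(),3))
E
python3 -c "
from h import *
plan([(94,168.1,8),(96,168.0,11),(98,167.9,14),(100,167.8,18)])"
```

```text
(94, 168.1, 8) t [ 0.03 -0.24  0.  ] w [-0.     0.    -0.053]
(96, 168.0, 11) t [ 0.05 -0.54  0.  ] w [-0.     0.    -0.105]
(98, 167.9, 14) t [ 0.06 -0.85  0.  ] w [-0.     0.    -0.158]
(100, 167.8, 18) t [ 0.06 -1.18  0.  ] w [-0.     0.    -0.227]
```

```bash
python3 -m creep '[{"tx":0.03,"ty":-0.24,"tz":0,"wx":0,"wy":0,"wz":-0.053,"gripper":0},{"tx":0.05,"ty":-0.54,"tz":0,"wx":0,"wy":0,"wz":-0.105,"gripper":0},{"tx":0.06,"ty":-0.85,"tz":0,"wx":0,"wy":0,"wz":-0.158,"gripper":0},{"tx":0.06,"ty":-1.18,"tz":0,"wx":0,"wy":0,"wz":-0.227,"gripper":0},{"tx":0.06,"ty":-1.18,"tz":0,"wx":0,"wy":0,"wz":-0.227,"gripper":0}]'; python3 -c "
from h import *
avg(5)"
```

```text
time: 8.12
tool_pos: [618.8, 114.5, 147.5]
tcp_rot: [-1.574, 1.254, -1.851]
contact_force: [-0.7, 0.8, -3.2]
grip_width: 59.7
t 8.37 F [-0.07 -0.05 -1.84] Fout(-sx) 0.07 Fside 0.05 M [ 0.27 -0.14  0.  ] tcp [618.98 113.88 147.92] pitch 18.0 slot out 99.1 z 167.2 y -61.5
```

```bash
python3 -c "
from h import *
plan([(101,167.8,18),(103,168.0,18),(105,168.5,19),(107,169.6,21),(109,170.8,23)])"
```

```text
(101, 167.8, 18) t [ 0.05 -0.07  0.  ] w [-0.001  0.    -0.001]
(103, 168.0, 18) t [ 0.1  -0.27  0.  ] w [-0.001  0.    -0.001]
(105, 168.5, 19) t [ 0.11 -0.51  0.  ] w [-0.001  0.    -0.019]
(107, 169.6, 21) t [ 0.06 -0.81  0.  ] w [-0.001  0.    -0.054]
(109, 170.8, 23) t [ 0.01 -1.1   0.  ] w [-0.001  0.    -0.089]
```

```bash
python3 -m creep '[{"tx":0.05,"ty":-0.1,"tz":0,"wx":0,"wy":0,"wz":0,"gripper":0},{"tx":0.1,"ty":-0.27,"tz":0,"wx":0,"wy":0,"wz":0,"gripper":0},{"tx":0.11,"ty":-0.51,"tz":0,"wx":0,"wy":0,"wz":-0.02,"gripper":0},{"tx":0.11,"ty":-0.51,"tz":0,"wx":0,"wy":0,"wz":-0.02,"gripper":0},{"tx":0.11,"ty":-0.51,"tz":0,"wx":0,"wy":0,"wz":-0.02,"gripper":0}]'; python3 -c "
from h import *
avg(3);avg(3)"
```

```text
time: 8.98
tool_pos: [617.6, 108.4, 148.8]
tcp_rot: [-1.571, 1.236, -1.85]
contact_force: [0.0, -0.5, -0.8]
grip_width: 59.8
t 9.13 F [ 0.26 -0.21 -1.29] Fout(-sx) 0.13 Fside -0.31 M [ 0.27 -0.17  0.01] tcp [617.6  108.39 148.85] pitch 19.1 slot out 104.4 z 168.0 y -61.7
t 9.28 F [ 0.2   0.21 -1.41] Fout(-sx) -0.26 Fside -0.13 M [ 0.25 -0.11 -0.02] tcp [617.62 108.34 148.92] pitch 19.1 slot out 104.4 z 168.1 y -61.7
```

```bash
python3 -c "
from h import *
plan([(105.5,168.7,20),(107,169.6,21.5),(108.5,170.5,23),(110,171.4,25),(111.5,172.3,26)],n=2)"
```

```text
(105.5, 168.7, 20) t [-0.02 -0.14 -0.  ] w [ 0.     0.    -0.015]
(107, 169.6, 21.5) t [-0.06 -0.36 -0.  ] w [ 0.     0.    -0.041]
(108.5, 170.5, 23) t [-0.1  -0.59 -0.  ] w [ 0.     0.    -0.067]
(110, 171.4, 25) t [-0.14 -0.83 -0.  ] w [ 0.     0.    -0.102]
(111.5, 172.3, 26) t [-0.18 -1.04 -0.  ] w [ 0.    0.   -0.12]
```

```bash
python3 -m creep '[{"tx":-0.02,"ty":-0.14,"tz":0,"wx":0,"wy":0,"wz":-0.015,"gripper":0},{"tx":-0.06,"ty":-0.36,"tz":0,"wx":0,"wy":0,"wz":-0.041,"gripper":0},{"tx":-0.1,"ty":-0.59,"tz":0,"wx":0,"wy":0,"wz":-0.067,"gripper":0},{"tx":-0.1,"ty":-0.59,"tz":0,"wx":0,"wy":0,"wz":-0.067,"gripper":0},{"tx":-0.1,"ty":-0.59,"tz":0,"wx":0,"wy":0,"wz":-0.067,"gripper":0}]'; python3 -c "
from h import *
avg(3)
plan([(110,171.4,25),(111.5,172.3,26),(113,173.3,26),(115,174.6,26)],n=2)"
```

```text
time: 9.8
tool_pos: [616.1, 103.7, 151.5]
tcp_rot: [-1.572, 1.169, -1.85]
contact_force: [-0.4, 0.5, -1.4]
grip_width: 60.0
t 9.95 F [-0.37 -0.24 -1.59] Fout(-sx) 0.33 Fside 0.29 M [ 0.31 -0.14  0.03] tcp [616.16 103.52 151.59] pitch 23.0 slot out 108.2 z 170.3 y -61.6
(110, 171.4, 25) t [-0.02 -0.24 -0.  ] w [ 0.    0.   -0.04]
(111.5, 172.3, 26) t [-0.05 -0.45 -0.  ] w [ 0.    0.   -0.05]
(113, 173.3, 26) t [-0.08 -0.63 -0.  ] w [ 0.    0.   -0.05]
(115, 174.6, 26) t [-0.13 -0.86 -0.  ] w [ 0.    0.   -0.05]
```

```bash
python3 -m creep '[{"tx":-0.02,"ty":-0.24,"tz":0,"wx":0,"wy":0,"wz":-0.035,"gripper":0},{"tx":-0.05,"ty":-0.45,"tz":0,"wx":0,"wy":0,"wz":-0.05,"gripper":0},{"tx":-0.08,"ty":-0.63,"tz":0,"wx":0,"wy":0,"wz":-0.05,"gripper":0},{"tx":-0.08,"ty":-0.63,"tz":0,"wx":0,"wy":0,"wz":-0.05,"gripper":0},{"tx":-0.08,"ty":-0.63,"tz":0,"wx":0,"wy":0,"wz":-0.05,"gripper":0}]'; python3 -c "
from h import *
avg(3)
plan([(115,174.6,26),(117,175.9,26),(119,177.2,26),(121,178.5,26)],n=2)"
```

```text
time: 10.47
tool_pos: [614.7, 97.8, 155.2]
tcp_rot: [-1.57, 1.12, -1.849]
contact_force: [-0.1, 0.4, -1.2]
grip_width: 59.6
t 10.62 F [-0.21  0.32 -1.23] Fout(-sx) -0.25 Fside 0.29 M [ 0.39 -0.17  0.  ] tcp [614.7   97.8  155.15] pitch 25.8 slot out 113.2 z 173.4 y -61.8
(115, 174.6, 26) t [-0.03 -0.22  0.  ] w [-0.  0. -0.]
(117, 175.9, 26) t [-0.06 -0.46  0.  ] w [-0.  0. -0.]
(119, 177.2, 26) t [-0.09 -0.7   0.  ] w [-0.  0. -0.]
(121, 178.5, 26) t [-0.12 -0.93  0.  ] w [-0.  0. -0.]
```

```bash
python3 -m creep '[{"tx":-0.03,"ty":-0.22,"tz":0,"wx":0,"wy":0,"wz":0,"gripper":0},{"tx":-0.06,"ty":-0.46,"tz":0,"wx":0,"wy":0,"wz":0,"gripper":0},{"tx":-0.09,"ty":-0.7,"tz":0,"wx":0,"wy":0,"wz":0,"gripper":0},{"tx":-0.12,"ty":-0.93,"tz":0,"wx":0,"wy":0,"wz":0,"gripper":0},{"tx":-0.12,"ty":-0.93,"tz":0,"wx":0,"wy":0,"wz":0,"gripper":0},{"tx":-0.12,"ty":-0.93,"tz":0,"wx":0,"wy":0,"wz":0,"gripper":0}]'; python3 -c "
from h import *
avg(3)
snap('scene','s6');crop('s6',340,110,470,240,6,'s6c')
plan([(124,180.5,26),(128,183,26),(136,188,26),(150,195,20)],n=2)"
```

```text
time: 11.22
tool_pos: [612.5, 90.2, 160.4]
tcp_rot: [-1.57, 1.12, -1.849]
contact_force: [-0.2, 0.4, -1.4]
grip_width: 59.5
t 11.37 F [-0.15  0.11 -1.01] Fout(-sx) -0.06 Fside 0.18 M [ 0.35 -0.19  0.  ] tcp [612.49  90.3  160.27] pitch 25.8 slot out 121.0 z 178.5 y -61.8
(124, 180.5, 26) t [-0.06 -0.38 -0.  ] w [ 0.  0. -0.]
(128, 183, 26) t [-0.11 -0.85 -0.  ] w [ 0.  0. -0.]
(136, 188, 26) t [-0.21 -1.79 -0.  ] w [ 0.  0. -0.]
(150, 195, 20) t [-0.24 -3.14 -0.  ] w [0.  0.  0.1]
```

View pics/s6c.png

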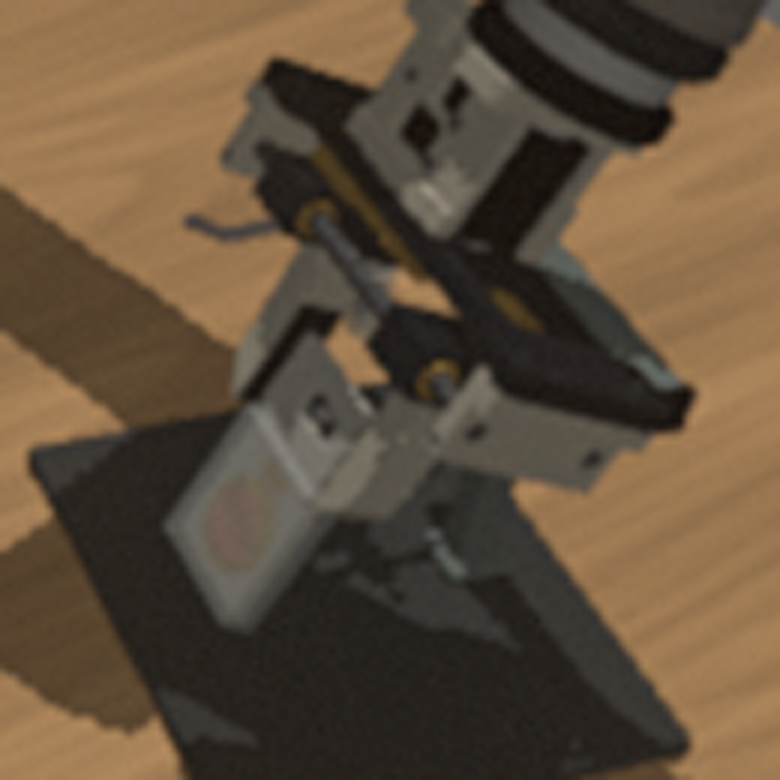

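The tip end shows inside the slot, at crop (322,415), and the force reads only the case's weight. I'll carry on out along the slope.

```bash
python3 -m creep '[{"tx":-0.04,"ty":-0.25,"tz":0,"wx":0,"wy":0,"wz":0,"gripper":0},{"tx":-0.06,"ty":-0.5,"tz":0,"wx":0,"wy":0,"wz":0,"gripper":0},{"tx":-0.11,"ty":-0.85,"tz":0,"wx":0,"wy":0,"wz":0,"gripper":0},{"tx":-0.15,"ty":-1.3,"tz":0,"wx":0,"wy":0,"wz":0,"gripper":0},{"tx":-0.21,"ty":-1.8,"tz":0,"wx":0,"wy":0,"wz":0,"gripper":0},{"tx":-0.21,"ty":-2.4,"tz":0,"wx":0,"wy":0,"wz":0,"gripper":0},{"tx":-0.21,"ty":-2.4,"tz":0,"wx":0,"wy":0,"wz":0,"gripper":0}]'; python3 -c "
from h import *
avg(2)
snap('scene','s7');crop('s7',320,110,450,240,6,'s7c')"
```

```text
time: 12.1
tool_pos: [606.8, 69.3, 173.5]
tcp_rot: [-1.568, 1.12, -1.848]
contact_force: [0.2, -0.4, -1.4]
grip_width: 59.9
t 12.2 F [ 0.33 -0.35 -1.18] Fout(-sx) 0.25 Fside -0.41 M [ 0.34 -0.2   0.01] tcp [606.82  69.55 173.35] pitch 25.8 slot out 142.5 z 191.6 y -62.0
```

View pics/s7c.png

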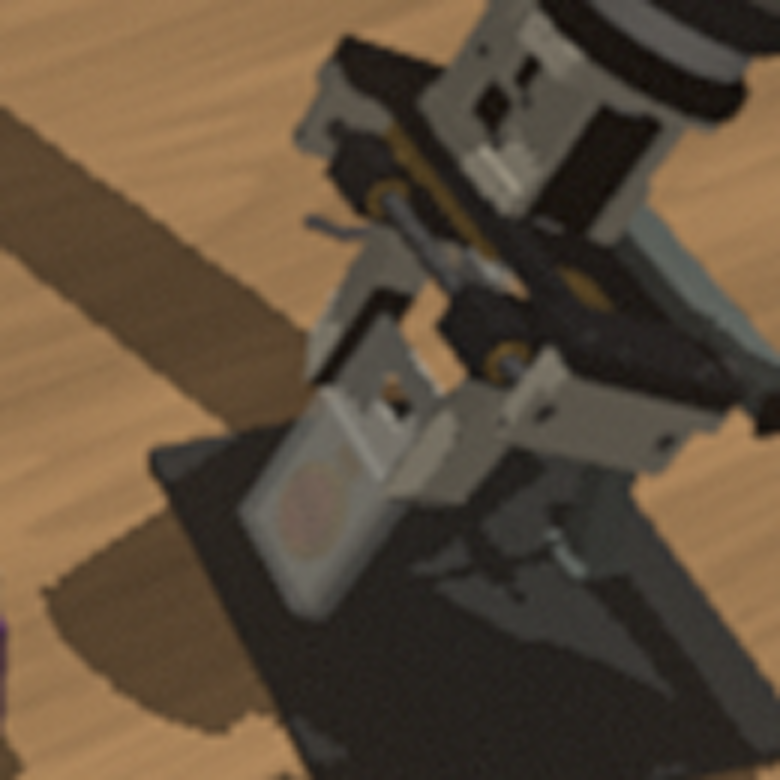

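```bash
python3 -c "
from h import *
plan([(150,205,26),(165,228,0)],n=1)
c=load('top0');P=cloud(c);print(P[195:215:4,320]); print(P[149,307],P[239,310])"
```

```text
(150, 205, 26) t [-0.91 -1.37  0.  ] w [-0.     0.    -0.003]
(165, 228, 0) t [-2.53 -2.83  0.  ] w [-0.     0.     0.451]
[[526.78968746 -40.59786756 102.80363054]
 [515.74385693 -40.46812534 102.35655795]
 [507.9137804  -39.98487667  74.67057088]
 [497.65620847 -39.73638401  65.30143299]
 [486.45912113 -39.59189017  63.94066587]]
[676.91165534  -2.40771365  14.07434871] [409.74523981  -9.41627907  25.86227551]
```

```bash
python3 -m creep '[{"tx":-0.9,"ty":-1.4,"tz":0,"wx":0,"wy":0,"wz":0,"gripper":0},{"tx":-2.5,"ty":-2.8,"tz":0,"wx":0,"wy":0,"wz":0.1,"gripper":0},{"tx":-2.5,"ty":-2.8,"tz":0,"wx":0,"wy":0,"wz":0.2,"gripper":0},{"tx":-2.5,"ty":-2.8,"tz":0,"wx":0,"wy":0,"wz":0.3,"gripper":0},{"tx":-2.5,"ty":-2.8,"tz":0,"wx":0,"wy":0,"wz":0.4,"gripper":0},{"tx":-2.5,"ty":-2.8,"tz":0,"wx":0,"wy":0,"wz":0.451,"gripper":0},{"tx":-2.5,"ty":-2.8,"tz":0,"wx":0,"wy":0,"wz":0.451,"gripper":0},{"tx":-2.5,"ty":-2.8,"tz":0,"wx":0,"wy":0,"wz":0.451,"gripper":0}]'; python3 -c "
from h import *
avg(2)
cmd([609,-187.7,200],tr(-1,np.radians(77.8)))"
```

```text
time: 12.97
tool_pos: [602.7, 55.5, 208.2]
tcp_rot: [-1.108, 1.569, -1.388]
contact_force: [-0.5, 0.2, -2.3]
grip_width: 59.8
t 13.07 F [ 0.06  0.38 -1.94] Fout(-sx) -0.39 Fside 0.05 M [ 0.02 -0.08  0.  ] tcp [602.73  55.89 208.  ] pitch 0.1 slot out 165.6 z 228.3 y -61.9
t cm [  0.79 -23.36   7.31] |mm| 244.9 q6 0.25
w [-0.07  0.    0.  ] deg 3.7
```

```bash
python3 -m creep '[{"tx":0,"ty":-1.6,"tz":0.5,"wx":-0.01,"wy":0,"wz":0,"gripper":0},{"tx":0,"ty":-4.8,"tz":1.5,"wx":-0.02,"wy":0,"wz":0,"gripper":0},{"tx":0,"ty":-8,"tz":2.5,"wx":-0.03,"wy":0,"wz":0,"gripper":0},{"tx":0,"ty":-11.2,"tz":3.5,"wx":-0.04,"wy":0,"wz":0,"gripper":0},{"tx":0,"ty":-14.4,"tz":4.5,"wx":-0.05,"wy":0,"wz":0,"gripper":0},{"tx":0,"ty":-17.6,"tz":5.5,"wx":-0.06,"wy":0,"wz":0,"gripper":0},{"tx":0,"ty":-20.8,"tz":6.5,"wx":-0.066,"wy":0,"wz":0,"gripper":0},{"tx":0,"ty":-23.4,"tz":7.3,"wx":-0.066,"wy":0,"wz":0,"gripper":0}]'; python3 -m creep '[{"tx":0,"ty":0,"tz":0,"wx":0,"wy":0,"wz":0,"gripper":0},{"tx":0,"ty":0,"tz":0,"wx":0,"wy":0,"wz":0,"gripper":0},{"tx":0,"ty":0,"tz":0,"wx":0,"wy":0,"wz":0,"gripper":0}]'; python3 -c "
from h import *
cmd([609,-187.7,200],tr(-1,np.radians(77.8)))
snap('scene','s8');snap('top','t8');crop('s8',200,120,340,310,4,'s8c');crop('t8',330,100,450,220,5,'t8c')"
```

```text
time: 13.73
tool_pos: [608.8, -189.7, 206.8]
tcp_rot: [-2.124, 1.569, -2.335]
contact_force: [0.4, 0.2, -1.6]
grip_width: 59.7
time: 13.98
tool_pos: [608.8, -187.1, 206.8]
tcp_rot: [-3.116, 1.57, 2.955]
contact_force: [0.3, -0.3, -1.5]
grip_width: 59.5
t cm [ 0.679 -0.053  0.032] |mm| 6.8 q6 -0.21
w [ 0.0011 -0.0012  0.    ] deg 0.1
```

View pics/s8c.png

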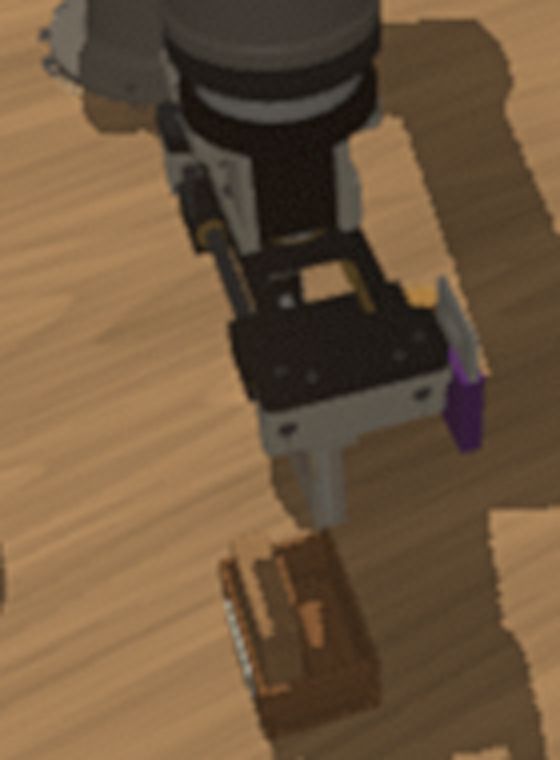

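View pics/t8.png

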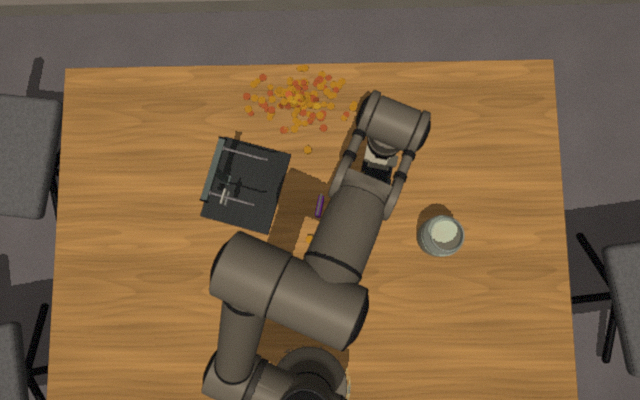

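```bash
python3 - <<'E'
from h import *
np.set_printoptions(precision=1,suppress=True,linewidth=150)
c=load('s8'); P=cloud(c); b=np.radians(77.8); bx=np.array([np.cos(b),np.sin(b)]); by=np.array([-bx[1],bx[0]])
def loc(p): d=p[...,:2]-np.array([607.7,-201.8]); return np.stack([d@bx,d@by,p[...,2]+1.5],-1)
L=loc(P)
for v in range(222,254,3): print(v,[tuple(np.round(L[v,u]).astype(int)) for u in range(268,292,2)])
o=get_obs()['tool_pos']; print('tcp in tray',loc(o))
crop('s8',250,215,310,260,12,'s8d')
p=L[245:310,245:300].reshape(-1,3); w=p[(p[:,2]>38)&(p[:,2]<50)]; print(cv2.minAreaRect(w[:,:2].astype(np.float32)), np.percentile(w,[1,99],axis=0))
E
```

```text
222 [(np.int64(-18), np.int64(-94), np.int64(309)), (np.int64(-15), np.int64(-93), np.int64(307)), (np.int64(-13), np.int64(-95), np.int64(308)), (np.int64(-9), np.int64(-94), np.int64(306)), (np.int64(-6), np.int64(-91), np.int64(301)), (np.int64(-3), np.int64(-91), np.int64(301)), (np.int64(0), np.int64(-91), np.int64(299)), (np.int64(3), np.int64(-92), np.int64(300)), (np.int64(6), np.int64(-92), np.int64(298)), (np.int64(9), np.int64(-92), np.int64(297)), (np.int64(14), np.int64(-86), np.int64(290)), (np.int64(17), np.int64(-86), np.int64(288))]
225 [(np.int64(-18), np.int64(-92), np.int64(301)), (np.int64(-15), np.int64(-92), np.int64(300)), (np.int64(-12), np.int64(-92), np.int64(298)), (np.int64(-9), np.int64(-92), np.int64(298)), (np.int64(-5), np.int64(-85), np.int64(289)), (np.int64(-2), np.int64(-85), np.int64(288)), (np.int64(1), np.int64(-86), np.int64(287)), (np.int64(4), np.int64(-87), np.int64(287)), (np.int64(7), np.int64(-86), np.int64(285)), (np.int64(10), np.int64(-87), np.int64(285)), (np.int64(13), np.int64(-86), np.int64(283)), (np.int64(17), np.int64(-85), np.
[... 4501 characters left out ...]
t64(91), np.int64(-2)), (np.int64(17), np.int64(88), np.int64(0)), (np.int64(21), np.int64(87), np.int64(0)), (np.int64(26), np.int64(85), np.int64(0)), (np.int64(31), np.int64(86), np.int64(-3)), (np.int64(10), np.int64(-29), np.int64(146)), (np.int64(39), np.int64(79), np.int64(2)), (np.int64(44), np.int64(80), np.int64(-2)), (np.int64(48), np.int64(77), np.int64(0)), (np.int64(53), np.int64(76), np.int64(-1)), (np.int64(57), np.int64(74), np.int64(0))]
tcp in tray [ 15.1   2.1 208.6]
((0.32932281494140625, -0.6080513000488281), (64.4214096069336, 93.61346435546875), 0.002908360678702593) [[-31.6 -46.7  38.1]
 [ 32.1  45.9  48.8]]<stdin>:6: RuntimeWarning: invalid value encountered in cast
```

View pics/s8d.png

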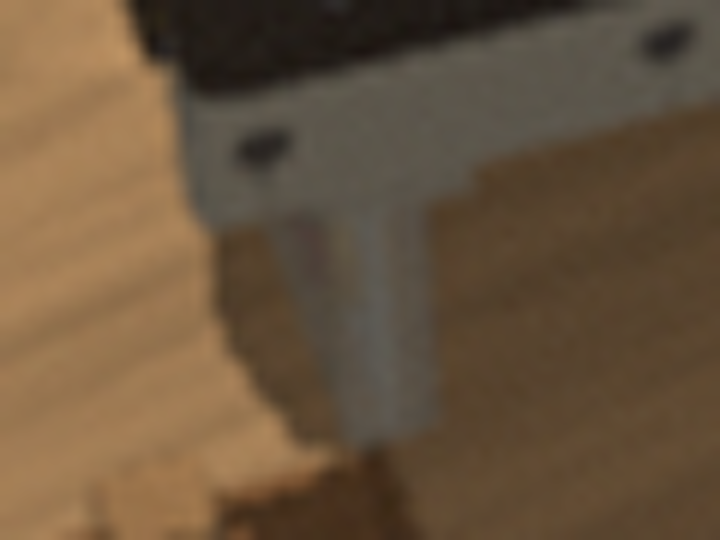

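The scene-camera cloud puts the case body at bay x 8 to 24, so its centre is 0.9 mm off the bay centre. I'll correct that while lowering to just above the walls.

```bash
python3 -m creep '[{"tx":1.5,"ty":-0.08,"tz":0.12,"wx":0,"wy":0,"wz":0,"gripper":0},{"tx":3.0,"ty":-0.08,"tz":0.12,"wx":0,"wy":0,"wz":0,"gripper":0},{"tx":4.5,"ty":-0.08,"tz":0.12,"wx":0,"wy":0,"wz":0,"gripper":0},{"tx":6.0,"ty":-0.08,"tz":0.12,"wx":0,"wy":0,"wz":0,"gripper":0},{"tx":7.5,"ty":-0.08,"tz":0.12,"wx":0,"wy":0,"wz":0,"gripper":0},{"tx":8.6,"ty":-0.08,"tz":0.12,"wx":0,"wy":0,"wz":0,"gripper":0},{"tx":8.6,"ty":-0.08,"tz":0.12,"wx":0,"wy":0,"wz":0,"gripper":0},{"tx":8.6,"ty":-0.08,"tz":0.12,"wx":0,"wy":0,"wz":0,"gripper":0}]'; python3 - <<'E'
from h import *
snap('scene','s9');crop('s9',230,200,320,310,6,'s9c')
np.set_printoptions(precision=1,suppress=True,linewidth=150)
c=load('s9'); P=cloud(c); b=np.radians(77.8); bx=np.array([np.cos(b),np.sin(b)]); by=np.array([-bx[1],bx[0]])
d=P[...,:2]-np.array([607.7,-201.8])-.33*bx+.6*by; L=np.stack([d@bx,d@by,P[...,2]+1.5],-1)
p=L[200:310,230:320].reshape(-1,3); w=p[(p[:,2]>62)&(p[:,2]<105)&(abs(p[:,1])<40)&(p[:,0]>-2)&(p[:,0]<40)]; print(len(w),np.percentile(w,[2,10,50,90,98],axis=0))
e=w[(w[:,1]<-27)]; print('end face x',np.percentile(e[:,0],[2,50,98]),np.median(e[:,1]))
e=w[(w[:,1]>-24)&(w[:,1]<28)]; print('front face',len(e),np.median(e,0))
print(get_obs()['tool_pos'],get_obs()['contact_force'])
E
```

```text
time: 14.75
tool_pos: [609.6, -188.5, 121.1]
tcp_rot: [3.055, 1.57, 2.843]
contact_force: [0.3, 0.4, -1.4]
grip_width: 59.5
111 [[  6.7 -30.8  62.5]
 [  6.9 -30.3  66.8]
 [ 12.7 -29.2  82.4]
 [ 20.2 -20.8 100.2]
 [ 21.5 -10.1 103.7]]
end face x [ 7.3 14.3 21.6] -29.524704850917793
front face 14 [  6.8 -16.7  73.6]
[ 610.1 -188.9  122. ] [ 0.2 -0.5 -1.1]
```

View pics/s9c.png

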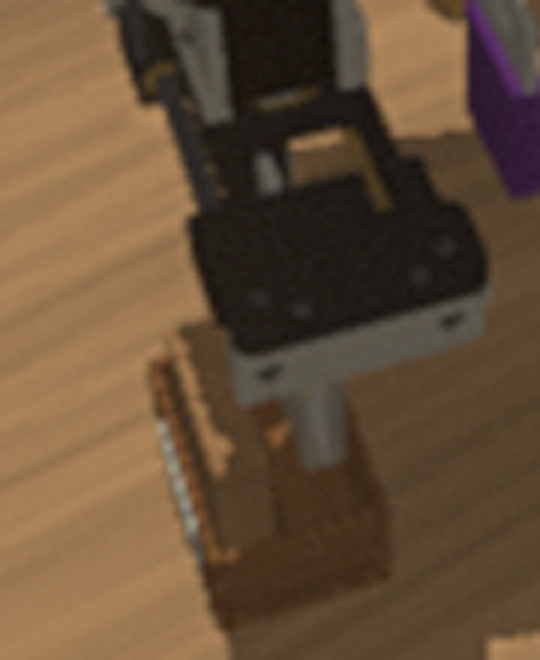

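```bash
python3 -m creep '[{"tx":0.8,"ty":0.03,"tz":0,"wx":0,"wy":0,"wz":0,"gripper":0},{"tx":1.6,"ty":0.03,"tz":0,"wx":0,"wy":0,"wz":0,"gripper":0},{"tx":2.4,"ty":0.03,"tz":0,"wx":0,"wy":0,"wz":0,"gripper":0},{"tx":3.2,"ty":0.03,"tz":0,"wx":0,"wy":0,"wz":0,"gripper":0},{"tx":4.0,"ty":0.03,"tz":0,"wx":0,"wy":0,"wz":0,"gripper":0},{"tx":4.6,"ty":0.03,"tz":0,"wx":0,"wy":0,"wz":0,"gripper":0},{"tx":4.6,"ty":0.03,"tz":0,"wx":0,"wy":0,"wz":0,"gripper":0},{"tx":4.6,"ty":0.03,"tz":0,"wx":0,"wy":0,"wz":0,"gripper":0}]'; python3 -c "
from h import *
avg(3)"
```

```text
time: 15.47
tool_pos: [609.5, -189.0, 74.7]
tcp_rot: [2.967, 1.57, 2.753]
contact_force: [0.5, 0.5, -0.9]
grip_width: 59.5
t 15.62 F [-0.1   0.48 -0.7 ] Fout(-sx) -0.43 Fside 0.23 M [-0.02 -0.07  0.02] tcp [ 609.74 -189.13   75.18] pitch 0.0 slot out 399.2 z 95.5 y -136.1
```

```bash
python3 -m creep '[{"tx":0.15,"ty":0,"tz":0,"wx":0,"wy":0,"wz":0,"gripper":0},{"tx":0.3,"ty":0,"tz":0,"wx":0,"wy":0,"wz":0,"gripper":0},{"tx":0.45,"ty":0,"tz":0,"wx":0,"wy":0,"wz":0,"gripper":0},{"tx":0.45,"ty":0,"tz":0,"wx":0,"wy":0,"wz":0,"gripper":0},{"tx":0.45,"ty":0,"tz":0,"wx":0,"wy":0,"wz":0,"gripper":0}]'; for i in 1 2; do python3 -m creep '[{"tx":0.05,"ty":0,"tz":0,"wx":0,"wy":0,"wz":0,"gripper":0},{"tx":0.1,"ty":0,"tz":0,"wx":0,"wy":0,"wz":0,"gripper":0},{"tx":0.1,"ty":0,"tz":0,"wx":0,"wy":0,"wz":0,"gripper":0}]';done; python3 -c "
from h import *
avg(3)"
```

```text
time: 16.03
tool_pos: [609.6, -189.0, 70.6]
tcp_rot: [-3.066, 1.571, 3.004]
contact_force: [-0.5, 0.4, -1.7]
grip_width: 59.9
time: 16.28
tool_pos: [609.6, -189.0, 69.7]
tcp_rot: [-2.429, 1.571, -2.642]
contact_force: [0.6, 0.4, -1.7]
grip_width: 59.9
time: 16.53
tool_pos: [609.6, -189.1, 68.6]
tcp_rot: [-2.806, 1.571, -3.019]
contact_force: [0.1, 0.5, -2.2]
grip_width: 59.4
t 16.68 F [-0.24  0.03 -1.93] Fout(-sx) 0.04 Fside 0.24 M [-0.01 -0.1   0.02] tcp [ 609.62 -189.04   68.67] pitch 0.0 slot out 399.2 z 89.0 y -136.0
```

Still free at foot z of about 4.7, so I'll go on in 0.5 mm steps until the force changes.

```bash
python3 -m creep '[{"tx":0.03,"ty":0,"tz":0,"wx":0,"wy":0,"wz":0,"gripper":0},{"tx":0.05,"ty":0,"tz":0,"wx":0,"wy":0,"wz":0,"gripper":0},{"tx":0.05,"ty":0,"tz":0,"wx":0,"wy":0,"wz":0,"gripper":0}]'; python3 -c "
from h import *
avg(3)"; python3 -m creep '[{"tx":0.03,"ty":0,"tz":0,"wx":0,"wy":0,"wz":0,"gripper":0},{"tx":0.05,"ty":0,"tz":0,"wx":0,"wy":0,"wz":0,"gripper":0},{"tx":0.05,"ty":0,"tz":0,"wx":0,"wy":0,"wz":0,"gripper":0}]'; python3 -c "
from h import *
avg(3)"
```

```text
time: 16.93
tool_pos: [609.6, -189.0, 68.2]
tcp_rot: [-2.367, 1.571, -2.58]
contact_force: [0.1, -0.8, -1.7]
grip_width: 59.7
t 17.08 F [ 0.37 -0.5  -1.51] Fout(-sx) 0.38 Fside -0.49 M [-0.   -0.04 -0.  ] tcp [ 609.64 -189.05   68.21] pitch 0.0 slot out 399.2 z 88.5 y -136.0
time: 17.33
tool_pos: [609.7, -189.1, 67.8]
tcp_rot: [-0.745, 1.571, -0.958]
contact_force: [-0.0, 0.9, -0.4]
grip_width: 59.7
t 17.48 F [-0.02 -0.1  -0.93] Fout(-sx) 0.10 Fside -0.01 M [-0.01 -0.08 -0.02] tcp [ 609.68 -189.06   67.8 ] pitch 0.0 slot out 399.2 z 88.1 y -136.1
```

```bash
for i in 1 2; do python3 -m creep '[{"tx":0.02,"ty":0,"tz":0,"wx":0,"wy":0,"wz":0,"gripper":0},{"tx":0.04,"ty":0,"tz":0,"wx":0,"wy":0,"wz":0,"gripper":0},{"tx":0.04,"ty":0,"tz":0,"wx":0,"wy":0,"wz":0,"gripper":0}]' >/dev/null; python3 -c "
from h import *
avg(3)"; done
```

```text
t 17.88 F [-1.37  0.48  3.82] Fout(-sx) -0.08 Fside 1.45 M [ 0.1   0.28 -0.  ] tcp [ 609.72 -189.09   67.79] pitch 0.0 slot out 399.2 z 88.1 y -136.1
t 18.28 F [-2.05  0.81  7.07] Fout(-sx) -0.22 Fside 2.19 M [0.18 0.58 0.03] tcp [ 609.75 -189.11   67.74] pitch 0.0 slot out 399.2 z 88.0 y -136.1
```

The case is on the floor: the force rises and the TCP stops at 67.75. I'll back off half a millimetre of command, then open.

```bash
python3 -m creep '[{"tx":-0.05,"ty":0,"tz":0,"wx":0,"wy":0,"wz":0,"gripper":0},{"tx":-0.05,"ty":0,"tz":0,"wx":0,"wy":0,"wz":0,"gripper":0}]' ; python3 -c "
from h import *
avg(3)"; python3 -m creep '[{"tx":0,"ty":0,"tz":0,"wx":0,"wy":0,"wz":0,"gripper":-0.3},{"tx":0,"ty":0,"tz":0,"wx":0,"wy":0,"wz":0,"gripper":-0.36},{"tx":0,"ty":0,"tz":0,"wx":0,"wy":0,"wz":0,"gripper":-0.4},{"tx":0,"ty":0,"tz":0,"wx":0,"wy":0,"wz":0,"gripper":-0.5},{"tx":0,"ty":0,"tz":0,"wx":0,"wy":0,"wz":0,"gripper":-0.7},{"tx":0,"ty":0,"tz":0,"wx":0,"wy":0,"wz":0,"gripper":-0.9},{"tx":0,"ty":0,"tz":0,"wx":0,"wy":0,"wz":0,"gripper":-0.9}]'; python3 -c "
from h import *
snap('scene','s10');crop('s10',230,200,320,310,6,'s10c')"
```

```text
time: 18.45
tool_pos: [609.7, -189.1, 67.8]
tcp_rot: [-0.46, 1.57, -0.673]
contact_force: [-1.0, 0.7, 5.3]
grip_width: 59.8
t 18.6 F [-0.92  0.2   5.5 ] Fout(-sx) 0.06 Fside 0.94 M [0.13 0.43 0.01] tcp [ 609.73 -189.13   67.77] pitch 0.0 slot out 399.2 z 88.1 y -136.1
time: 19.18
tool_pos: [609.7, -189.0, 67.2]
tcp_rot: [-2.942, 1.571, 3.128]
contact_force: [0.1, 0.2, -0.6]
grip_width: 84.1
```

View pics/s10c.png

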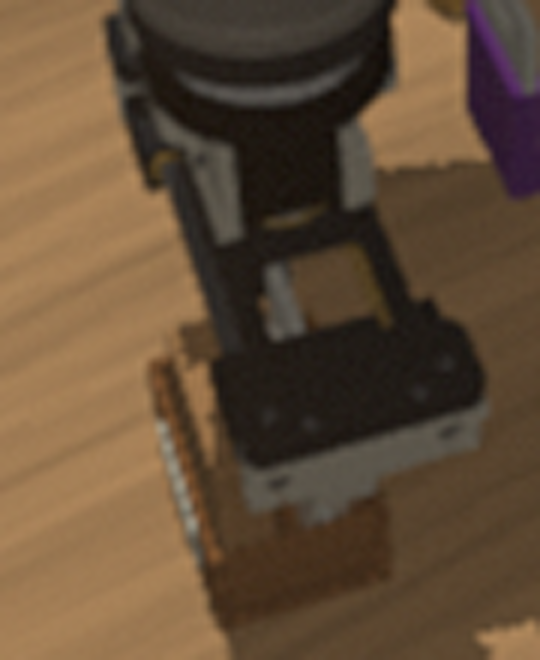

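Released, with the case upright and visible through the gripper window. Next I'll open fully and retreat straight up.

```bash
python3 -m creep '[{"tx":-0.5,"ty":0,"tz":0,"wx":0,"wy":0,"wz":0,"gripper":-1},{"tx":-1.5,"ty":0,"tz":0,"wx":0,"wy":0,"wz":0,"gripper":-1},{"tx":-3,"ty":0,"tz":0,"wx":0,"wy":0,"wz":0,"gripper":-1},{"tx":-5,"ty":0,"tz":0,"wx":0,"wy":0,"wz":0,"gripper":-1},{"tx":-8,"ty":0,"tz":0,"wx":0,"wy":0,"wz":0,"gripper":-1},{"tx":-11,"ty":0,"tz":0,"wx":0,"wy":0,"wz":0,"gripper":-1},{"tx":-14,"ty":0,"tz":0,"wx":0,"wy":0,"wz":0,"gripper":-1},{"tx":-16,"ty":0,"tz":0,"wx":0,"wy":0,"wz":0,"gripper":-1}]'; python3 -m creep '[{"tx":-1,"ty":0,"tz":-8,"wx":0,"wy":0,"wz":0,"gripper":-1},{"tx":-1,"ty":0,"tz":-16,"wx":0,"wy":0,"wz":0,"gripper":-1},{"tx":-1,"ty":0,"tz":-16,"wx":0,"wy":0,"wz":0,"gripper":-1},{"tx":-1,"ty":0,"tz":-16,"wx":0,"wy":0,"wz":0,"gripper":-1},{"tx":-1,"ty":0,"tz":-16,"wx":0,"wy":0,"wz":0,"gripper":-1},{"tx":-1,"ty":0,"tz":-16,"wx":0,"wy":0,"wz":0,"gripper":-1}]'; python3 -c "
from h import *
snap('scene','s11');snap('top','t11');crop('t11',300,130,420,250,5,'t11c')"
```

```text
time: 19.9
tool_pos: [610.4, -189.3, 232.2]
tcp_rot: [-0.209, 1.566, -0.422]
contact_force: [0.6, 0.1, 0.0]
grip_width: 91.7
time: 20.4
tool_pos: [452.4, -155.0, 239.2]
tcp_rot: [-0.278, 1.568, -0.491]
contact_force: [0.3, -0.6, 0.5]
grip_width: 91.8
```

View pics/s11.png

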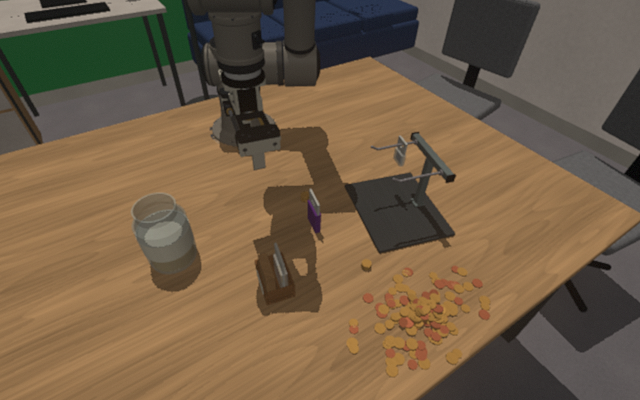

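View pics/t11.png

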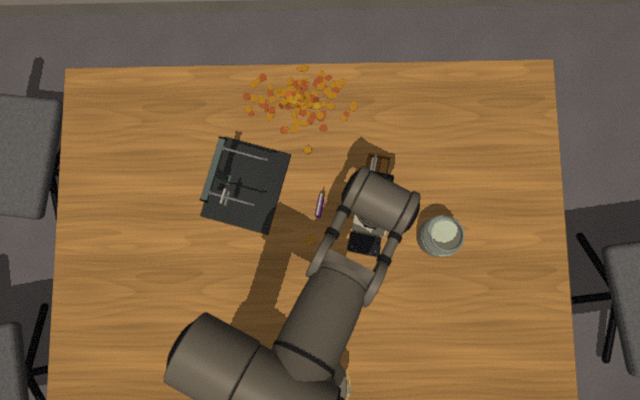

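```bash
python3 - <<'E'
from h import *
np.set_printoptions(precision=1,suppress=True,linewidth=150)
crop('s11',240,230,310,310,8,'s11c')
for t in('scene0','s11'):
    c=load(t);P=cloud(c);m=np.zeros((400,640),bool);m[115:255,335:480]=1;f=c['frame'].astype(int);dark=(f.max(-1)<90)&(f.max(-1)-f.min(-1)<30)
    a=P[m&dark&(P[...,2]>3)&(P[...,2]<17)];print('foot',cv2.minAreaRect(a[:,:2].astype(np.float32)))
    p=P[120:180,385:420].reshape(-1,3);p=p[(p[:,2]>100)&(p[:,2]<190)];print('small case',np.median(p,0),len(p))
    p=P[245:310,250:300].reshape(-1,3);p=p[(p[:,2]>60)&(p[:,2]<85)];
    if t=='scene0':print('box',np.median(p,0))
c=load('s11');P=cloud(c);p=P[235:310,250:300].reshape(-1,3)
w=p[p[:,2]>90];print('case top',len(w),np.percentile(w,[2,50,98],axis=0),cv2.minAreaRect(w[:,:2].astype(np.float32)))
h=p[(p[:,2]>71)&(p[:,2]<74)];print('z~72.5 (box)',np.median(h,0),len(h))
E
```

```text
foot ((574.9440307617188, 182.0552978515625), (209.5259552001953, 252.19786071777344), 73.98818969726562)
small case [526.1 210.8 166.9] 489
box [ 607.7 -217.3   72.5]
foot ((575.9000244140625, 182.07591247558594), (209.33242797851562, 251.71697998046875), 73.92155456542969)
small case [525.5 211.1 167.1] 476
case top 87 [[ 584.1 -195.8   91.8]
 [ 616.1 -188.6  102.1]
 [ 640.9 -181.2  104.7]] ((611.4435424804688, -187.66085815429688), (5.320461273193359, 61.91769790649414), 77.83027648925781)
z~72.5 (box) [ 605.5 -215.6   72.7] 218
```

View pics/s11c.png

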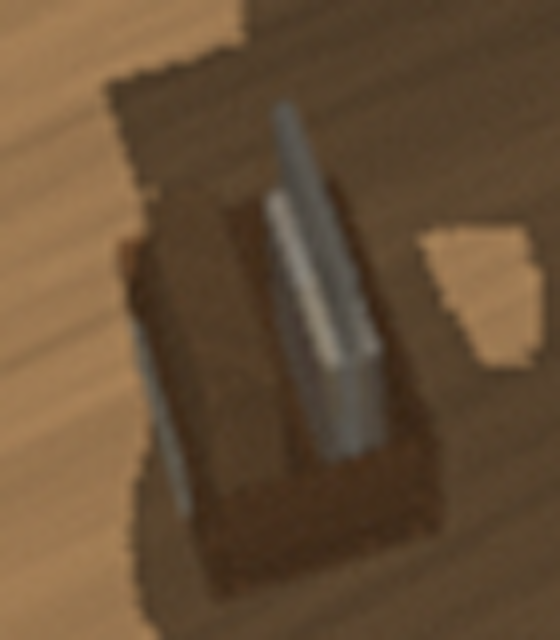

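The case stands upright in the bay with its top about 104 mm above the table, as expected. The box, stand and small case haven't moved, so I'm handing the job in.

```bash
python3 -c "
from plant import *
print(close_job())"
```

```text
the job is handed in; nothing more can be done
None
```

The medal case is off prong B and standing upright in the tray's empty compartment. I handed the job in at about 20.5 s of the 72 s allowed; no verdict is reported.

- **Removal:** I gripped the case at slot height, lifted it 3 mm to centre the wire in the slot, and slid it out. Over the turned-up tip I pitched it up to 26°. At nearly every stop on the prong the force read only about the case's own weight (about 1–2 N with noise). Single readings of -2.5 N and -3.2 N came with averages of -1.5 N and -1.8 N, so any contact was light and well under 600 g.
- **Placing:** I lowered it in steps until the floor contact showed. The upward force peaked at about 7 N. I backed off only partly, so about 5.5 N of push on the floor was still on when I released.
- **Last checks:**
  - **Case:** its top is about 104 mm above the table, in line with the compartment and vertical within measurement noise.
  - **Stand:** the foot measured within 1 mm and 0.1° of where it started, and the small case still hangs on its prong.
  - **Box:** it looked unmoved, and its measured centre shifted about 2–3 mm, but the later view was partly shadowed and blocked by the case.
  - **Jar and coin stacks:** the jar and one stack are unchanged by eye. I did not measure either. The other stack was out of clear view in the last pictures, but nothing went near it.
- **Disagreement:** the two cameras differed by 2–4 mm, so I made the final fit from the scene camera alone.

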